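# Load and lock the bench-chemicals carrier

### The arm

A 6-joint arm with a two-finger parallel gripper is mounted at the origin on the work surface. World frame = base frame: x ahead of the robot, y to its left, z up, the work surface at z = 0. Lengths are in mm, angles in rad, forces in N, time in s.
With the tool pointing down it reaches from about 275 to 975 mm from the base axis. Payload 8.4 kg.
Tool frame: the origin (TCP) lies between the finger pads; the fingertips stand 25 mm ahead of it and the grasp point (between the pads) lies 6 mm ahead of it; z points along the fingers, y is the direction in which the jaws open and shut (so a half turn about z gives the same grasp; the last joint's range is limited). The gripper opens to 92 mm and grips with 3 to 60 N. Pads are 20 mm wide; open, the fingers measure 128 mm over their backs; the gripper's body (75 mm by 189 mm) begins 69 mm behind the grasp point.
Start: joints at [-1.106, 0.353, 1.633, -0, 1.155, -0.002], TCP at [281.268, -558.136, 218.383] pointing down, gripper open.
Joint ranges: [-2.63, 2.63], [-0.92, 2.1], [0.06, 2.66], [-1.3, 4.44], [0, 2.69], [-3.02, 3.02]. Speed limits (rad/s): [2.22, 2.22, 2.79, 3.14, 3.14, 3.14].

### API

Orientations are given as a unit quaternion [x, y, z, w].
In Python, from bench import env gives the robot as it stands.
- The arm moves only by the tool servo_tool, never from a script. Its argument "plan" is a list of rows, each a list of 3 entries, a list of its own where there are three numbers: the opening, from 0 (shut) to 1 (fully open), then the shift along the tool's x, y, z in units of 25 mm (1.0 is 25 mm), then the turn, a rotation vector about the tool's x, y, z in units of 6 degrees (1.0 is 6 degrees). A call has 1 to 12 rows; each row is the pose to reach, as a shift and turn from the pose commanded when the call began, along the tool's axes at that moment; what a row does not reach only later rows make up. A row lasts 1/12 s, in which the tool goes at most 41.7 mm and 7.16 degrees, less where a joint would pass 70% of its speed; a pose out of reach is approached as far as the arm can. A call with a gripper value outside its range is refused whole. The fingers move at their own pace and stop on an object; "newtons" is the grip in N (left out, the last holds). Time passes only in rows, so rows that repeat a pose let the fingers close. It gives the time, the measured TCP pose, the force and the opening at its end, in the units of the state.
- env.get_obs(): the state, without advancing time (a new reading comes with each control period).
- env.grab_frame(name): name is "scene" or "top" or "wrist"; returns a dict with "img" (420x560x3 uint8, blue, green, red), "camera_matrix" (3x3 intrinsics, pixels), "extrinsics" (4x4, takes a point from camera to world coordinates). Camera axes: x right, y down, z forward; pixel columns grow to the right and rows downward; lengths in mm; the calibration is good to about 2 mm. A picture is of the moment at which its call begins. There is no depth.
- env.job_done(): hands the job in, once; it reports no verdict.
The state is a dict: "t": time; "joint_positions": joint angles; "qvel": joint speeds; "tau": joint torques, N m; "eef_pos": TCP position; "ee_rot": TCP orientation; "force": force on the tool from outside, world axes, zero at the start; "wrist_torque": the same for the moment, N m; "grip_width": finger opening in mm.
Only numpy, scipy, OpenCV 4.12 (cv2) and the standard library are available. Lean on these libraries where they do the work, as an engineer would, in place of code of your own. Each camera call takes 0.05 s, during which the arm holds its last target. There are 200 camera calls.

### The job

Load the grey carrier for the next repair bench: stand the square blue-capped bottle, which is lying down, upright on the blue spot, and the round orange duster can upright on the orange spot, setting each down gently without dropping it or tipping the can over. Then lock them in: slide the red-handled steel rod through the holes of both metal ears of the carrier until its tip sticks out well beyond the far ear, and let go. Leave everything else where it stands.

Things in the scene. Friction and masses are not known exactly. Their poses are not given: they have to be found in the camera images.
- carrier: Fixed grey carrier, base 180 (x) by 170 (y) by 10 mm; origin at the centre of its underside, on the table. x points from the open side (ears) to the back rail (59 mm high, at x = 83 mm); z up. The colour spots lie at x = -20 mm, y = -39 and +39 mm, either colour on either side; two bystander bottles stand behind them at x = 50 mm, y = -39 and +39 mm.
- hole_right (a point): Centre of the 17 mm round hole in the ear at the carrier's -y side: carrier frame x = -70, y = -71, z = 60 mm. The ear is an upright aluminium plate 34 mm wide (x), 6 mm thick (y), top 77 mm above the table. The holes' common axis runs along the carrier's y; the rod may enter from either side.
- hole_left (a point): The same in the ear at the carrier's +y side: carrier frame x = -70, y = +71, z = 60 mm.
- blue_spot: Flat blue disc, 54 mm across, on the carrier's floor; origin at its centre, 10 mm above the table. Place of the bottle.
- orange_spot: Flat orange disc, 54 mm across, on the carrier's floor; origin at its centre, 10 mm above the table. Place of the can.
- bottle: White square bottle, blue label and cap, 115 mm tall, about 0.22 kg. Origin at the centre of its base, z to the cap, x and y square to its sides. Body 48 by 48 mm for z 0 to 85 mm, then shoulder, neck and round cap 29 mm across (z 96 to 115 mm). Starts lying on a flat side, axis level 24 mm above the table, cap towards the robot's right (-y) within 35 degrees.
- can: Round orange duster can with black cap, 115 mm tall, about 0.22 kg, standing on the table. Origin at the centre of its base, z up to the cap. Body 48 mm across from 0 to 88 mm, cap 32 mm across from 95 to 115 mm.
- rod: Retaining rod lying level on the table, about 0.12 kg: red block handle 16 (x) by 36 (y) by 36 mm (z), origin at the centre of its underside; steel shaft 10 mm across along +y from the handle's face (y = 18 mm) to the tip (y = 183 mm), its axis at x = 0, z = 5 mm. Centre of mass near y = 75 mm. The handle does not pass the holes.
- rod_tip (a point): Centre of the rod's free end.
- rod_shoulder (a point): Point on the shaft's axis where the shaft meets the red handle.
- flux_jar: Bystander: small jar with green lid, 42 mm across, 85 mm tall, in the carrier's back row. Origin: centre of its base.
- oil_bottle: Bystander: amber bottle with yellow cap, 38 mm across, 115 mm tall, in the carrier's back row. Origin: centre of its base.
- mug: Bystander: blue mug, 80 mm across, 92 mm tall, handle at its +y. Origin: centre of its base.
- cooler: Bystander: processor cooler with fan, 92 by 92 by 62 mm. Origin: centre of its underside.
- hard_drive: Bystander: hard drive, 147 (x) by 102 (y) by 26 mm. Origin: centre of its underside.
- screwdriver: Bystander: screwdriver about 160 mm long, lying along its x axis, handle to its -x.
- power_supply: Fixed bystander: power supply box, 150 (x) by 140 (y) by 88 mm tall. Origin: centre of its underside.
There are look-alikes about, which are no part of the job. Leave any turquoise look-alike of the bottle alone. What is shaped like the rod but green is not meant.

How it is judged:
By the outcome, as a careful person would: the job done as asked, in the order asked, and still so for the second after the job is handed in, with the robot touching nothing.
It also fails if it takes over 72 s, if anything falls off the work surface, if the arm or the gripper's body presses on something with over 40 N, if the wrist force passes 120 N, or if a joint passes its speed limit or range.

## Working session

There is one attempt and no reset: what is moved stays moved. The work goes in short steps, Python scripts to look and compute and a tool call to move; the robot and the scene stay as the last step left them, time stands still between calls to the robot, and variables do not carry over. Pictures are saved under pics/ and viewed, about 8 in all and at most 12, crops included, and the job is handed in when it is done.

Besides the shell and the picture viewer there is one more tool, called after ">>>" as name(argument=value, ...), one argument or row to a line, values as JSON. servo_tool: Moves the arm, as the interface text tells. Its arguments: {"type":"object","properties":{"plan":{"type":"array","items":{"type":"array"}},"newtons":{"type":"number"}},"required":["plan"]}

```bash
mkdir -p pics; ls
python3 - <<'E'
from bench import env
import cv2,numpy as np
for n in ["scene","top"]:
    f=env.grab_frame(n); cv2.imwrite(f"pics/{n}0.png",f["img"]); print(n,f["camera_matrix"].tolist(),np.round(f["extrinsics"],4).tolist())
print(env.get_obs())
E
```

```text
pics
scene [[475.78051607828576, 0.0, 275.3314129433901], [0.0, 475.78051607828576, 209.59218208850322], [0.0, 0.0, 1.0]] [[0.4698, 0.5847, -0.6613, 1412.9853], [0.8827, -0.3051, 0.3574, -434.3679], [0.0072, -0.7517, -0.6595, 908.0686], [0.0, 0.0, 0.0, 1.0]]
top [[515.0756532631236, 0.0, 284.88199751504357], [0.0, 515.0756532631236, 213.3899684441669], [0.0, 0.0, 1.0]] [[0.0155, -0.9823, 0.1866, 300.3949], [-0.9998, -0.0182, -0.0125, 32.773], [0.0157, -0.1864, -0.9823, 1390.7033], [0.0, 0.0, 0.0, 1.0]]
{'t': 0.1, 'joint_positions': array([-1.10642823e+00,  3.53588003e-01,  1.63402813e+00, -1.60578849e-05,
        1.15516938e+00, -2.41250524e-03]), 'qvel': array([ 0.00076007, -0.00171906, -0.00315466, -0.00149724, -0.00143186,
       -0.00196174]), 'tau': array([ 5.96726677e-04, -5.94908130e+01, -3.34929478e+01,  6.98526017e-02,
        1.84230198e-02, -4.84874306e-05]), 'eef_pos': array([ 281.06143625, -557.77420457,  217.74659494]), 'ee_rot': array([ 9.72886964e-01,  2.31280348e-01, -1.43688016e-04, -5.78906020e-04]), 'force': array([ 0.23890695, -0.42138338, -0.37597007]), 'wrist_torque': array([ 0.00367098,  0.00379201, -0.03201231]), 'grip_width': 92.05018585669605}
```

View pics/top0.png

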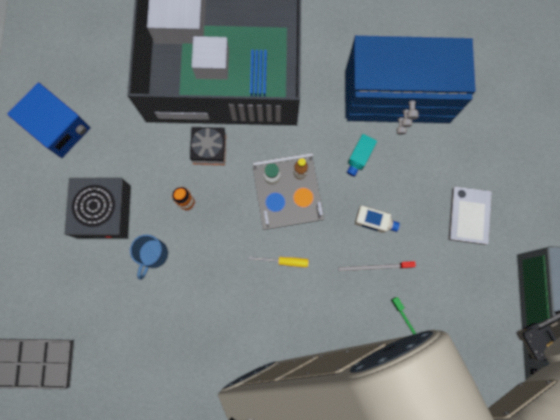

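View pics/scene0.png

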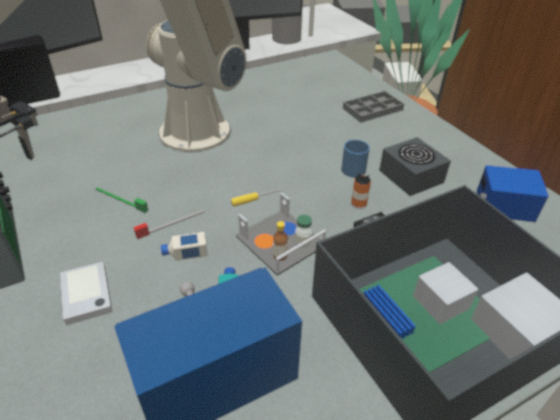

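Top view: carrier centred near (288,192) with blue spot (276,203), orange spot (303,198), ears near (266,218) and (320,210). The bottle is at (375,218) with its cap to the right, the can at (182,196), and the rod's handle at (407,265) with its tip at (341,268). The scene view agrees.

```bash
cat > h.py <<'E'
import cv2,numpy as np
from bench import env
from scipy.spatial.transform import Rotation as R
def grab(n,save=None):
    f=env.grab_frame(n)
    if save: cv2.imwrite(f"pics/{save}.png",f["img"])
    return f
def px2w(f,px,z):
    px=np.atleast_2d(px).astype(float); E=f["extrinsics"]
    d=(E[:3,:3]@np.linalg.inv(f["camera_matrix"])@np.c_[px,np.ones(len(px))].T).T
    o=E[:3,3]; return o+d*((np.reshape(z,(-1,1))-o[2])/d[:,2:])
def w2px(f,P):
    E=f["extrinsics"]; P=np.atleast_2d(P); c=(P-E[:3,3])@E[:3,:3]; u=c@f["camera_matrix"].T
    return u[:,:2]/u[:,2:]
def blobs(f,h0,h1,smin=120,vmin=60,amin=15):
    hsv=cv2.cvtColor(f["img"],cv2.COLOR_BGR2HSV)
    m=cv2.inRange(hsv,(h0,smin,vmin),(h1,255,255))
    n,_,st,c=cv2.connectedComponentsWithStats(m)
    return [(st[i,4],st[i,:4].tolist(),np.round(c[i],1).tolist()) for i in range(1,n) if st[i,4]>=amin]
def delta(pos,quat=None):
    """shift/turn in tool units from measured pose to target"""
    o=env.get_obs(); r=R.from_quat(o["ee_rot"])
    s=r.inv().apply(np.array(pos)-o["eef_pos"])/25
    t=np.zeros(3) if quat is None else np.degrees((r.inv()*quat).as_rotvec())/6
    print("shift",np.round(s,3),"turn",np.round(t,3))
E
python3 - <<'E'
from h import *
f=grab("top")
for n,a,b in [("red",0,5),("red2",172,180),("orange",6,18),("blue",100,125)]:
    for s in blobs(f,a,b): print(n,s, np.round(px2w(f,s[2],10)[0,:2],1))
c=f["img"][130:290,160:440]; cv2.imwrite("pics/crop1.png",cv2.resize(c,None,fx=2.85,fy=2.85,interpolation=cv2.INTER_CUBIC))
E
```

```text
red (np.int32(78), [401, 262, 14, 6], [407.4, 264.4]) [ 429.3 -316.4]
orange (np.int32(76), [295, 163, 12, 11], [300.5, 168.4]) [690.6 -26.2]
orange (np.int32(144), [173, 188, 14, 13], [179.5, 193.8]) [612.  304.7]
orange (np.int32(286), [294, 188, 19, 19], [302.9, 197.0]) [609.5 -33.6]
orange (np.int32(63), [177, 193, 14, 13], [185.3, 200.9]) [592.4 287.8]
blue (np.int32(9386), [346, 36, 129, 86], [410.6, 76.7]) [ 970.8 -341.3]
blue (np.int32(707), [250, 50, 17, 46], [257.9, 71.8]) [975.8  99.2]
blue (np.int32(2872), [8, 83, 81, 74], [46.8, 118.5]) [821.3 687.4]
blue (np.int32(70), [348, 166, 10, 10], [352.2, 170.5]) [ 687.5 -170. ]
blue (np.int32(265), [266, 193, 19, 18], [274.9, 201.6]) [595.1  43. ]
blue (np.int32(143), [366, 211, 16, 14], [373.5, 217.5]) [ 555.8 -227.1]
blue (np.int32(49), [392, 222, 7, 9], [395.3, 226.1]) [ 533.1 -286.3]
blue (np.int32(782), [132, 236, 34, 31], [148.2, 251.2]) [452.8 379.8]
```

View pics/crop1.png

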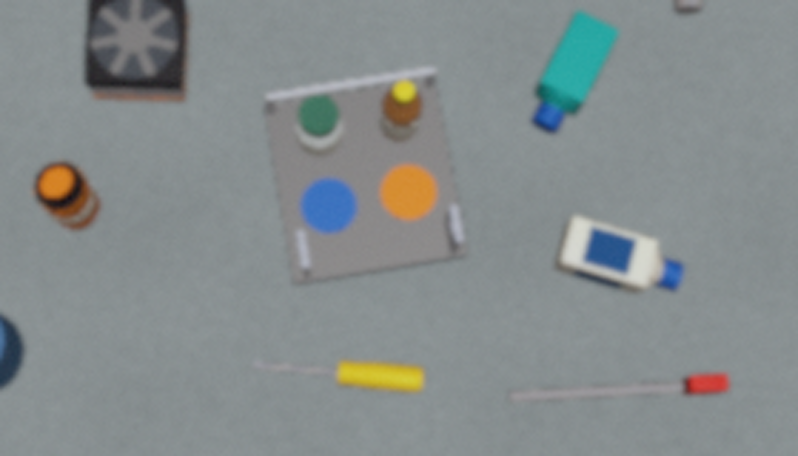

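Crop: carrier with blue spot on its +y side and orange on −y, ears at the robot side; bottle cap points right; the can is the amber item at the left (66,195). I'll compute the poses and check the wrist joints for candidate tilted grasps.

```bash
cat > k.py <<'E'
from h import *
def toolR(az,tilt,s=1):
    """tool z points at azimuth az, tilt deg from straight down; tool y horizontal, s=+-1"""
    a,t=np.radians([az,tilt]); z=np.array([np.cos(a)*np.sin(t),np.sin(a)*np.sin(t),-np.cos(t)])
    y=s*np.array([-np.sin(a),np.cos(a),0]); return R.from_matrix(np.c_[np.cross(y,z),y,z])
def wrist(Rt,j1,j23):
    B=R.from_euler('z',j1)*R.from_euler('y',j23)
    e=(B.inv()*Rt*R.from_euler('z',-np.pi/2)).as_euler('ZYZ')
    alt=np.array([e[0]+np.pi,-e[1],e[2]+np.pi])
    return [np.round((x+np.pi)%(2*np.pi)-np.pi,2) for x in (e,alt) ]
E
python3 - <<'E'
from k import *
f=grab("top")
lab=px2w(f,[373.5,217.5],48)[0]; cap=px2w(f,[395.3,226.1],28)[0]
print("label",lab,"cap",cap, np.degrees(np.arctan2(*(cap-lab)[1::-1])))
print("can top",px2w(f,[179.5,193.8],115)); print("rod",px2w(f,[[407.4,264.4],[340.5,268.5]],[30,5]))
o=env.get_obs(); print("check",wrist(R.from_quat(o["ee_rot"]),o["joint_positions"][0],sum(o["joint_positions"][1:3])))
for s in (1,-1):
    print("pick",s,wrist(toolR(69,45,s),np.arctan2(-230,556),2.0))
    print("A",s,wrist(toolR(-79,45,s),np.arctan2(43,595),1.9))
    print("B",s,wrist(toolR(11,45,s),np.arctan2(43,595),1.9))
    print("D",s,wrist(toolR(-35,45,s),np.arctan2(43,595),1.9))
E
```

```text
label [ 548.75999247 -219.99044476   48.        ] cap [ 530.02087907 -282.16197526   28.        ] -106.77332557574269
can top [[588.30184755 283.99875493 115.        ]]
rod [[ 427.39869155 -311.34337026   30.        ]
 [ 415.65161078 -136.80192855    5.        ]]
check [array([-0.  ,  1.16, -0.  ]), array([ 3.14, -1.16,  3.14])]
pick 1 [array([0.83, 1.29, 2.81]), array([-2.31, -1.29, -0.33])]
A 1 [array([-0.83,  1.26,  0.16]), array([ 2.31, -1.26, -2.98])]
B 1 [array([ 0.19,  0.47, -1.82]), array([-2.95, -0.47,  1.32])]
D 1 [array([-0.74,  0.73, -0.45]), array([ 2.4 , -0.73,  2.69])]
pick -1 [array([ 0.83,  1.29, -0.33]), array([-2.31, -1.29,  2.81])]
A -1 [array([-0.83,  1.26, -2.98]), array([ 2.31, -1.26,  0.16])]
B -1 [array([0.19, 0.47, 1.32]), array([-2.95, -0.47, -1.82])]
D -1 [array([-0.74,  0.73,  2.69]), array([ 2.4 , -0.73, -0.45])]
```

Run:
```python
from k import *
delta([515,-329,130],toolR(73,45,-1))
```

```text
shift [12.474 -3.962  3.52 ] turn [ 3.016  7.077 -7.303]
```

>>> servo_tool(
  plan=[
    [1, [12.47, -3.96, 3.5], [3.02, 7.08, -7.3]],
    [1, [12.47, -3.96, 3.5], [3.02, 7.08, -7.3]],
    [1, [12.47, -3.96, 3.5], [3.02, 7.08, -7.3]],
    [1, [12.47, -3.96, 3.5], [3.02, 7.08, -7.3]],
    [1, [12.47, -3.96, 3.5], [3.02, 7.08, -7.3]],
    [1, [12.47, -3.96, 3.5], [3.02, 7.08, -7.3]],
    [1, [12.47, -3.96, 3.5], [3.02, 7.08, -7.3]],
    [1, [12.47, -3.96, 3.5], [3.02, 7.08, -7.3]],
    [1, [12.47, -3.96, 3.5], [3.02, 7.08, -7.3]],
    [1, [12.47, -3.96, 3.5], [3.02, 7.08, -7.3]],
    [1, [12.47, -3.96, 3.5], [3.02, 7.08, -7.3]],
    [1, [12.47, -3.96, 3.5], [3.02, 7.08, -7.3]],
  ],
)

```text
t: 1.2
eef_pos: [514.7, -330.3, 131.1]
ee_rot: [0.744, 0.549, 0.307, -0.227]
force: [-0.7, 0.4, 1.2]
grip_width: 91.5
```

Run:
```python
from k import *
o=env.get_obs(); print(o["eef_pos"],o["ee_rot"],toolR(73,45,-1).as_quat(),o["joint_positions"])
f=grab("wrist"); s=grab("scene")
for b in blobs(f,100,125,amin=60): print(b)
cv2.imwrite("pics/w1.png",np.hstack([cv2.resize(f["img"],(400,300)),s["img"][60:360,60:460]]))
# project estimate
u=np.array([-.289,-.957,0]); l=np.array([549,-220,24])
print(np.round(w2px(f,[l-40*u,l+18*u,l+75*u]),0))
```

```text
[ 514.73741628 -330.27647484  131.1049092 ] [ 0.74401969  0.54863257  0.30673891 -0.22660152] [ 0.7426669   0.5495446   0.3076227  -0.22762883] [-0.91444736  0.69484984  1.52987097  0.61772686  1.46223116 -0.85972629]
(np.int32(5698), [496, 0, 64, 171], [537.8, 87.3])
(np.int32(671), [240, 24, 39, 23], [258.5, 34.7])
(np.int32(541), [376, 109, 24, 28], [387.5, 122.4])
(np.int32(1523), [265, 159, 40, 40], [284.0, 179.1])
(np.int32(924), [270, 239, 33, 31], [285.8, 254.1])
[[284. 160.]
 [284. 209.]
 [284. 267.]]
```

View pics/w1.png

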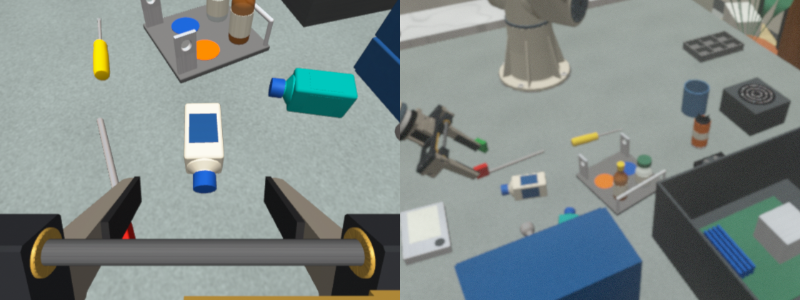

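Wrist view: bottle centred between the fingers, with label at (284,179) and cap at (286,254), as predicted; the rod stays left of the fingers. Scene view agrees.

Run:
```python
from k import *
f=grab("wrist")
l=px2w(f,[284.0,179.1],48)[0]; c=px2w(f,[285.8,254.1],26)[0]; print(l,c,np.degrees(np.arctan2(*(c-l)[1::-1])),np.linalg.norm((c-l)[:2]))
u=(c-l); u[2]=0; u/=np.linalg.norm(u); g=c-48*u; g[2]=27; print(g)
az=np.degrees(np.arctan2(*u[1::-1]))+180
Q=toolR(az,45,-1); delta(g-6*Q.as_matrix()[:,2],Q)
```

```text
[ 549.25754672 -220.33928912   48.        ] [ 532.08136957 -281.40518783   26.        ] -105.70984913037903 63.43551881422748
[ 545.07813414 -235.19821746   27.        ]
shift [-0.138  0.035  5.559] turn [ 0.176  0.026 -0.157]
```

>>> servo_tool(
  plan=[
    [1, [-0.1, 0.03, 1.2], [0.18, 0, -0.15]],
    [1, [-0.14, 0.03, 2.4], [0.18, 0, -0.15]],
    [1, [-0.14, 0.03, 3.6], [0.18, 0, -0.15]],
    [1, [-0.14, 0.03, 4.8], [0.18, 0, -0.15]],
    [1, [-0.14, 0.03, 5.55], [0.18, 0, -0.15]],
    [1, [-0.14, 0.03, 5.55], [0.18, 0, -0.15]],
    [0.3, [-0.14, 0.03, 5.55], [0.18, 0, -0.15]],
    [0.3, [-0.14, 0.03, 5.55], [0.18, 0, -0.15]],
    [0.3, [-0.14, 0.03, 5.55], [0.18, 0, -0.15]],
    [0.3, [-0.14, 0.03, 5.55], [0.18, 0, -0.15]],
    [0.3, [-0.14, 0.03, 5.55], [0.18, 0, -0.15]],
    [0.3, [-0.14, 0.03, 5.55], [0.18, 0, -0.15]],
  ],
  newtons=20,
)

```text
t: 2.35
eef_pos: [543.9, -238.9, 30.8]
ee_rot: [0.736, 0.558, 0.304, -0.232]
force: [0.1, -0.4, -0.6]
grip_width: 54.1
```

>>> servo_tool(
  plan=[
    [0, [0, 0, 0], [0, 0, 0]],
    [0, [0, 0, 0], [0, 0, 0]],
    [0, [0, 0, 0], [0, 0, 0]],
    [0, [0, 0, 0], [0, 0, 0]],
    [0, [0.2, 0, -0.2], [0, 0, 0]],
    [0, [0.7, 0, -0.7], [0, 0, 0]],
    [0, [1.4, 0, -1.4], [0, 0, 0]],
    [0, [2.1, 0, -2.1], [0, 0, 0]],
    [0, [2.8, 0, -2.8], [0, 0, 0]],
    [0, [3.4, 0, -3.4], [0, 0, 0]],
    [0, [3.4, 0, -3.4], [0, 0, 0]],
    [0, [3.4, 0, -3.4], [0, 0, 0]],
  ],
  newtons=30,
)

```text
t: 3.35
eef_pos: [544.3, -238.5, 151.1]
ee_rot: [0.736, 0.559, 0.304, -0.231]
force: [0.2, 0.3, -2.8]
grip_width: 47.7
```

Run:
```python
from k import *
f=grab("top"); h=[b for b in blobs(f,8,18,amin=200)]; b2=[b for b in blobs(f,100,125,amin=200)]; print(h,b2)
# target: bottle upright at blue spot, grasp at bottle z 57
q=R.from_quat(env.get_obs()["ee_rot"])
Q=toolR(11,45,1)
print("grip",env.get_obs()["grip_width"],env.get_obs()["eef_pos"],env.get_obs()["force"])
g=np.array([595,43,10+57+80.]); delta(g-6*Q.as_matrix()[:,2],Q)
```

```text
[(np.int32(287), [294, 188, 19, 19], [303.0, 197.0])] [(np.int32(9350), [346, 36, 129, 86], [410.7, 76.7]), (np.int32(707), [250, 50, 17, 46], [257.9, 71.8]), (np.int32(2873), [8, 83, 81, 74], [46.8, 118.5]), (np.int32(266), [266, 193, 19, 18], [274.9, 201.6]), (np.int32(779), [132, 236, 34, 31], [148.2, 251.0])]
grip 47.68474528471879 [ 543.75940071 -238.05742304  149.94966608] [-0.13868625  1.20775582 -2.85956606]
shift [ 8.034 -1.199  7.952] turn [ -0.022  -9.112 -20.833]
```

>>> servo_tool(
  plan=[
    [0, [0.4, 0, -0.4], [0, -1.2, 0]],
    [0, [0.8, 0, -0.8], [0, -2.4, 0]],
    [0, [0.8, 0, -0.8], [0, -3.6, 0]],
    [0, [0.8, 0, -0.8], [0, -4.8, 0]],
    [0, [0.8, 0, -0.8], [0, -6, 0]],
    [0, [0.8, 0, -0.8], [0, -7.2, 0]],
    [0, [0.8, 0, -0.8], [0, -8.4, 0]],
    [0, [0.8, 0, -0.8], [0, -9.6, 0]],
    [0, [0.8, 0, -0.8], [0, -10.8, 0]],
    [0, [0.8, 0, -0.8], [0, -12, 0]],
    [0, [0.8, 0, -0.8], [0, -13.2, 0]],
    [0, [0.8, 0, -0.8], [0, -14.4, 0]],
  ],
)

```text
t: 4.4
eef_pos: [544.3, -237.5, 178.3]
ee_rot: [0.745, 0.567, -0.281, 0.213]
force: [-1.1, -0.4, -3.2]
grip_width: 48.1
```

Run:
```python
from k import *
o=env.get_obs(); Q=toolR(11,45,1)
print(o["joint_positions"],o["grip_width"])
g=np.array([595,43,10+57+90.]); delta(g-6*Q.as_matrix()[:,2],Q)
```

```text
[-0.02150527  0.47160503  1.77423342 -0.74800273  1.22170292  0.63348437] 48.132327403266565
shift [ 8.927 -1.196 -6.928] turn [-13.283  -0.402 -14.165]
```

>>> servo_tool(
  plan=[
    [0, [0.4, 0, -0.3], [-0.8, 0, -0.85]],
    [0, [1.2, -0.1, -0.9], [-1.6, 0, -1.7]],
    [0, [2.2, -0.2, -1.6], [-2.4, -0.1, -2.55]],
    [0, [3.2, -0.4, -2.4], [-3.2, -0.1, -3.4]],
    [0, [4.2, -0.5, -3.2], [-4, -0.1, -4.25]],
    [0, [5.2, -0.7, -4], [-4.8, -0.15, -5.1]],
    [0, [6.2, -0.8, -4.8], [-5.6, -0.2, -5.95]],
    [0, [7.2, -1, -5.6], [-6.4, -0.2, -6.8]],
    [0, [8, -1.1, -6.2], [-7.2, -0.2, -7.65]],
    [0, [8.6, -1.2, -6.7], [-8, -0.3, -8.5]],
    [0, [8.93, -1.2, -6.93], [-8.8, -0.3, -9.35]],
    [0, [8.93, -1.2, -6.93], [-9.6, -0.3, -10.2]],
  ],
)

```text
t: 5.4
eef_pos: [591.1, 49.2, 179.5]
ee_rot: [0.178, 0.917, -0.063, 0.351]
force: [1.7, -0.0, -2.2]
grip_width: 47.9
```

Run:
```python
from k import *
o=env.get_obs(); Q=toolR(11,45,1)
print(o["joint_positions"],o["grip_width"])
g=np.array([595,43,10+57+60.]); delta(g-6*Q.as_matrix()[:,2],Q)
```

```text
[ 0.34543578  0.19054454  2.21999506 -1.29472313  0.47123187  0.28084495] 47.87352485489414
shift [ 1.213 -0.283  1.502] turn [-3.691 -0.501 -4.029]
```

>>> servo_tool(
  plan=[
    [0, [0.1, 0, 0.1], [-0.8, -0.1, -0.9]],
    [0, [0.2, -0.1, 0.2], [-1.6, -0.2, -1.8]],
    [0, [0.3, -0.1, 0.3], [-2.4, -0.3, -2.7]],
    [0, [0.3, -0.1, 0.3], [-3.2, -0.4, -3.6]],
    [0, [0.3, -0.1, 0.3], [-3.7, -0.5, -4]],
    [0, [0.3, -0.1, 0.3], [-3.7, -0.5, -4]],
  ],
)

```text
t: 5.9
eef_pos: [590.0, 65.7, 195.2]
ee_rot: [-0.075, 0.928, 0.01, 0.364]
force: [-0.3, 2.2, -1.4]
grip_width: 47.9
```

Run:
```python
from k import *
o=env.get_obs(); Q=toolR(11,45,1)
print(o["joint_positions"],o["grip_width"])
g=np.array([595,43,10+57+40.]); delta(g-6*Q.as_matrix()[:,2],Q)
f=grab("scene"); w=grab("wrist")
cv2.imwrite("pics/s2.png",np.hstack([cv2.resize(w["img"],(400,300)),cv2.resize(f["img"][140:290,150:350],(400,300))]))
```

```text
[ 1.08412691e-01  1.05069626e-01  2.29029561e+00 -1.29484392e+00
  6.71022872e-05 -3.28042042e-01] 47.86713479617762
shift [ 2.375 -0.816  2.421] turn [-0.544 -0.388 -0.078]
```

View pics/s2.png

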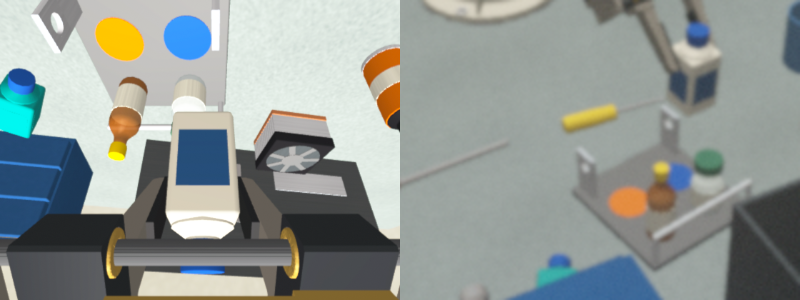

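Wrist and scene views: bottle held upright above the carrier, cap up. But j5 is at its limit (0), so this azimuth doesn't work; I'll look for a better tool azimuth.

Run:
```python
from k import *
for az in (-30,-45,-60,-79,-100):
    print(az,[wrist(toolR(az,45,1),.07,j)[0] for j in (2.1,2.3)])
Q=toolR(-79,45,1); g=np.array([595,43,10+57+100.]); delta(g-6*Q.as_matrix()[:,2],Q)
```

```text
-30 [array([-0.9 ,  0.53, -0.3 ]), array([-1.24,  0.43,  0.08])]
-45 [array([-0.96,  0.71, -0.07]), array([-1.18,  0.61,  0.22])]
-60 [array([-0.95,  0.9 ,  0.11]), array([-1.1 ,  0.79,  0.34])]
-79 [array([-0.89,  1.12,  0.32]), array([-0.98,  1.01,  0.5 ])]
-100 [array([-0.78,  1.36,  0.54]), array([-0.82,  1.22,  0.69])]
shift [ 0.652 -0.742  0.754] turn [ 9.898 -0.057 10.661]
```

>>> servo_tool(
  plan=[
    [0, [0, 0, 0], [0.8, 0, 0.87]],
    [0, [0, 0, 0], [1.6, 0, 1.73]],
    [0, [0.1, -0.1, 0.1], [2.4, 0, 2.6]],
    [0, [0.2, -0.2, 0.2], [3.2, 0, 3.46]],
    [0, [0.3, -0.3, 0.3], [4, 0, 4.3]],
    [0, [0.4, -0.4, 0.4], [4.8, 0, 5.2]],
    [0, [0.5, -0.5, 0.5], [5.6, 0, 6]],
    [0, [0.6, -0.6, 0.6], [6.4, 0, 6.9]],
    [0, [0.65, -0.74, 0.75], [7.2, 0, 7.8]],
    [0, [0.65, -0.74, 0.75], [7.8, 0, 8.4]],
    [0, [0.65, -0.74, 0.75], [7.8, 0, 8.4]],
    [0, [0.65, -0.74, 0.75], [7.8, 0, 8.4]],
  ],
)

```text
t: 7.0
eef_pos: [595.3, 48.0, 171.5]
ee_rot: [0.462, 0.801, -0.196, 0.326]
force: [-0.7, -1.2, -1.7]
grip_width: 47.9
```

Run:
```python
from k import *
o=env.get_obs(); print(o["joint_positions"],o["eef_pos"])
Q=toolR(-60,45,1)
w=grab("wrist")
b=[x for x in blobs(w,100,125,amin=100)]; print(b)
for h in (40,3): g=np.array([595,43,10+57.+h]); delta(g-6*Q.as_matrix()[:,2],Q)
```

```text
[ 0.50985493  0.42172811  1.92538618 -0.94396693  1.05239785  0.58797807] [595.30253789  47.98344421 171.52546799]
[(np.int32(3407), [248, 38, 71, 61], [283.1, 68.0]), (np.int32(5345), [247, 182, 74, 77], [283.5, 220.6]), (np.int32(3520), [342, 235, 97, 65], [397.4, 268.0]), (np.int32(390), [312, 305, 30, 30], [329.9, 324.9]), (np.int32(1999), [253, 372, 116, 21], [312.4, 382.0])]
shift [ 1.712 -0.042  1.713] turn [-0.126 -0.049  0.059]
shift [ 2.753 -0.021  2.764] turn [-0.126 -0.049  0.059]
```

>>> servo_tool(
  plan=[
    [0, [0.4, -0.04, 0.4], [-0.13, -0.05, 0.06]],
    [0, [0.9, -0.04, 0.9], [-0.13, -0.05, 0.06]],
    [0, [1.4, -0.04, 1.4], [-0.13, -0.05, 0.06]],
    [0, [1.8, -0.03, 1.8], [-0.13, -0.05, 0.06]],
    [0, [2.2, -0.03, 2.2], [-0.13, -0.05, 0.06]],
    [0, [2.4, -0.02, 2.4], [-0.13, -0.05, 0.06]],
    [0, [2.5, -0.02, 2.5], [-0.13, -0.05, 0.06]],
    [0, [2.5, -0.02, 2.5], [-0.13, -0.05, 0.06]],
  ],
)

```text
t: 7.72
eef_pos: [592.8, 46.3, 84.1]
ee_rot: [0.463, 0.8, -0.192, 0.331]
force: [-0.4, 0.5, -2.1]
grip_width: 47.9
```

Run:
```python
from k import *
o=env.get_obs(); print(o["eef_pos"],o["force"])
w=grab("wrist",); s=grab("scene"); 
for b in blobs(w,100,125,amin=100): print(b,px2w(w,b[2],10)[0,:2])
Q=toolR(-60,45,1)
for h in (3,0,-3): g=np.array([595,43,10+57.+h]); delta(g-6*Q.as_matrix()[:,2],Q)
cv2.imwrite("pics/s3.png",np.hstack([cv2.resize(w["img"],(400,300)),cv2.resize(s["img"][160:280,215:375],(400,300),interpolation=cv2.INTER_CUBIC)]))
```

```text
[592.82703274  46.33654477  84.08815482] [-0.42913341  0.48072952 -2.06203075]
(np.int32(1675), [244, 131, 83, 31], [284.8, 144.9]) [588.66747902  54.50190298]
(np.int32(5338), [247, 182, 74, 77], [283.5, 220.5]) [635.338899   -28.05658423]
(np.int32(4251), [253, 373, 121, 41], [314.8, 393.3]) [ 2434.2900121 -2604.3896254]
shift [ 0.315 -0.024  0.295] turn [-0.001  0.007 -0.03 ]
shift [ 0.4   -0.025  0.38 ] turn [-0.001  0.007 -0.03 ]
shift [ 0.485 -0.025  0.465] turn [-0.001  0.007 -0.03 ]
```

View pics/s3.png

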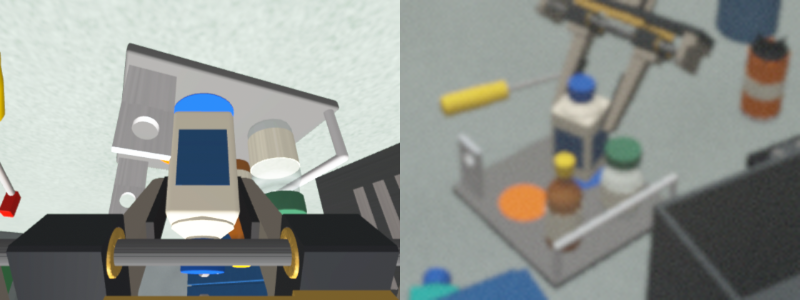

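Both views: bottle upright just above the blue spot, fingers clear of the jar and ears. Lowering gently.

>>> servo_tool(
  plan=[
    [0, [0.15, -0.02, 0.14], [0, 0, 0]],
    [0, [0.25, -0.02, 0.24], [0, 0, 0]],
    [0, [0.3, -0.02, 0.29], [0, 0, 0]],
    [0, [0.34, -0.02, 0.33], [0, 0, 0]],
    [0, [0.34, -0.02, 0.33], [0, 0, 0]],
  ],
)

```text
t: 8.23
eef_pos: [592.8, 46.5, 72.3]
ee_rot: [0.463, 0.799, -0.191, 0.332]
force: [-0.6, -0.5, -2.5]
grip_width: 47.7
```

>>> servo_tool(
  plan=[
    [0, [0.03, 0, 0.03], [0, 0, 0]],
    [0, [0.06, 0, 0.06], [0, 0, 0]],
    [0, [0.08, 0, 0.08], [0, 0, 0]],
    [0, [0.08, 0, 0.08], [0, 0, 0]],
  ],
)

```text
t: 8.57
eef_pos: [593.6, 46.4, 71.8]
ee_rot: [0.463, 0.799, -0.192, 0.333]
force: [-4.9, 3.0, 14.3]
grip_width: 47.5
```

>>> servo_tool(
  plan=[
    [0.56, [-0.03, 0, -0.03], [0, 0, 0]],
    [0.58, [-0.03, 0, -0.03], [0, 0, 0]],
    [0.6, [-0.03, 0, -0.03], [0, 0, 0]],
    [0.62, [-0.03, 0, -0.03], [0, 0, 0]],
    [0.62, [-0.03, 0, -0.03], [0, 0, 0]],
    [0.62, [-0.03, 0, -0.4], [0, 0, 0]],
    [0.62, [-0.03, 0, -1], [0, 0, 0]],
    [0.62, [-0.03, 0, -1.8], [0, 0, 0]],
    [0.62, [0, 0, -2.8], [0, 0, 0]],
    [0.62, [0, 0, -3.8], [0, 0, 0]],
    [0.8, [0, 0, -5], [0, 0, 0]],
    [1, [0, 0, -6], [0, 0, 0]],
  ],
)

```text
t: 9.57
eef_pos: [539.0, 139.9, 177.2]
ee_rot: [0.463, 0.799, -0.191, 0.332]
force: [0.8, -0.5, 0.4]
grip_width: 68.3
```

Run:
```python
from k import *
o=env.get_obs(); print(o["eef_pos"],o["force"],o["joint_positions"])
f=grab("top")
for b in blobs(f,100,125,amin=20): print("blue",b)
w=grab("wrist"); s=grab("scene")
c=f["img"][140:260,160:320]
cv2.imwrite("pics/s4.png",np.vstack([np.hstack([cv2.resize(c,(400,300),interpolation=cv2.INTER_CUBIC),cv2.resize(s["img"][160:280,215:375],(400,300),interpolation=cv2.INTER_CUBIC)])]))
t=w2px(f,[[588,284,115],[588,284,0]]); print(t)
Q=toolR(0,0,1); 
delta([560,284,220],Q); delta([560,284,220],toolR(-90,0,1)); print(wrist(toolR(-60,0,1),.46,2.1),wrist(toolR(-90,0,1),.46,2.1))
```

```text
[539.04110631 139.86211253 177.17744742] [ 0.82644397 -0.51736196  0.38894282] [ 0.71039104  0.41815439  1.91756224 -0.85702743  1.16525958  0.69231702]
blue (np.int32(9393), [346, 36, 129, 86], [410.7, 76.8])
blue (np.int32(707), [250, 50, 17, 46], [257.9, 71.8])
blue (np.int32(2870), [8, 83, 81, 74], [46.8, 118.4])
blue (np.int32(70), [348, 166, 10, 10], [352.1, 170.5])
blue (np.int32(67), [272, 188, 9, 10], [275.6, 192.4])
blue (np.int32(92), [154, 252, 13, 12], [159.7, 256.5])
[[179.49309909 193.91628902]
 [187.23974128 203.26311729]]
shift [ 2.039  3.563 -4.448] turn [-3.885  6.808 -9.486]
shift [ 2.039  3.563 -4.448] turn [1.999 7.312 4.714]
[array([ 0.  ,  1.04, -0.06]), array([-3.14, -1.04,  3.08])] [array([0.  , 1.04, 0.46]), array([-3.14, -1.04, -2.68])]
```

View pics/s4.png

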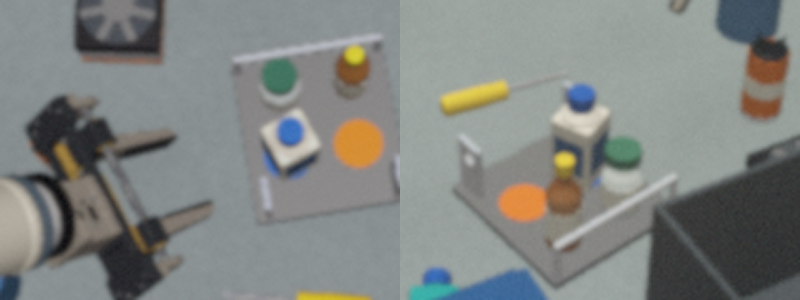

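Bottle is upright on the blue spot, nothing disturbed. Next, hover over the can.

Run:
```python
from k import *
f=grab("top"); print("bottle cap",px2w(f,[275.6,192.4],122))
delta([588,284,230],toolR(-90,0,1))
```

```text
bottle cap [[594.98022507  40.85671928 122.        ]]
shift [ 1.354  4.562 -4.395] turn [1.979 7.322 4.713]
```

>>> servo_tool(
  plan=[
    [1, [0.6, 1.4, -1.5], [0.3, 1, 0.6]],
    [1, [1.35, 2.8, -3], [0.6, 2, 1.3]],
    [1, [1.35, 4.56, -4.4], [0.9, 3.2, 2]],
    [1, [1.35, 4.56, -4.4], [1.2, 4.4, 2.8]],
    [1, [1.35, 4.56, -4.4], [1.5, 5.5, 3.5]],
    [1, [1.35, 4.56, -4.4], [1.8, 6.6, 4.2]],
    [1, [1.35, 4.56, -4.4], [1.98, 7.32, 4.71]],
    [1, [1.35, 4.56, -4.4], [1.98, 7.32, 4.71]],
    [1, [1.35, 4.56, -4.4], [1.98, 7.32, 4.71]],
  ],
)

```text
t: 10.52
eef_pos: [588.9, 279.9, 228.5]
ee_rot: [0.71, 0.705, -0.001, -0.001]
force: [0.8, -1.2, 0.3]
grip_width: 91.9
```

Run:
```python
from k import *
o=env.get_obs(); print(o["eef_pos"],o["joint_positions"])
w=grab("wrist","w5")
print(np.round(w2px(w,[[588,284,115],[588,284,88],[588,284,0]]),0))
```

```text
[588.92254145 279.90576973 228.49960163] [4.40866155e-01 3.87529584e-01 1.55916408e+00 1.01197405e-03
 1.19755502e+00 4.47776176e-01]
[[283. 206.]
 [283. 199.]
 [283. 182.]]
```

View pics/w5.png

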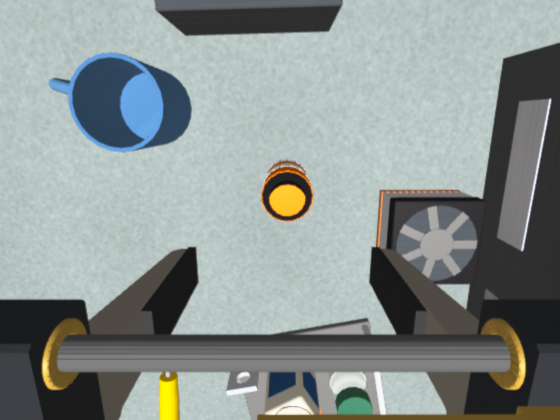

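Wrist view: can top at (287,200), 4–6 px from prediction; mug and cooler well clear of the jaws.

Run:
```python
from k import *
w=grab("wrist"); f=grab("top")
print(px2w(w,[[287,200],[287,200]],[115,100])); print(px2w(f,[179.5,193.8],[112])) 
c=px2w(w,[287,200],115)[0]; Q=toolR(-90,0,1)
delta([c[0],c[1],130],Q); delta([c[0],c[1],68+6],Q)
```

```text
[[591.14786315 289.35844591 115.        ]
 [591.25706215 285.87791721 100.        ]]
[[588.97890221 284.58954841 112.        ]]
shift [0.288 0.133 3.944] turn [-0.018  0.035 -0.008]
shift [0.297 0.138 6.184] turn [-0.018  0.035 -0.008]
```

>>> servo_tool(
  plan=[
    [1, [0.25, 0.08, 1.2], [0, 0, 0]],
    [1, [0.25, 0.08, 2.6], [0, 0, 0]],
    [1, [0.25, 0.08, 4], [0, 0, 0]],
    [1, [0.25, 0.08, 5.2], [0, 0, 0]],
    [1, [0.25, 0.08, 6], [0, 0, 0]],
    [1, [0.25, 0.08, 6.18], [0, 0, 0]],
    [0, [0.25, 0.08, 6.18], [0, 0, 0]],
    [0, [0.25, 0.08, 6.18], [0, 0, 0]],
    [0, [0.25, 0.08, 6.18], [0, 0, 0]],
    [0, [0.25, 0.08, 6.18], [0, 0, 0]],
    [0, [0.25, 0.08, 6.18], [0, 0, 0]],
    [0, [0.25, 0.08, 6.18], [0, 0, 0]],
  ],
  newtons=25,
)

```text
t: 11.67
eef_pos: [590.6, 289.7, 76.3]
ee_rot: [0.707, 0.707, 0.0, 0.0]
force: [-0.1, -0.0, 0.3]
grip_width: 54.1
```

>>> servo_tool(
  plan=[
    [0, [0, 0, 0], [0, 0, 0]],
    [0, [0, 0, 0], [0, 0, 0]],
    [0, [0, 0, 0], [0, 0, 0]],
    [0, [0, 0, -0.2], [0, 0, 0]],
    [0, [0, 0, -0.8], [0, 0, 0]],
    [0, [0, 0, -1.8], [0, 0, 0]],
    [0, [0, 0, -3], [0, 0, 0]],
    [0, [0, 0, -4.2], [0, 0, 0]],
    [0, [0, 0, -5.2], [0, 0, 0]],
    [0, [0, 0, -6], [0, 0, 0]],
    [0, [0, 0, -6], [0, 0, 0]],
  ],
  newtons=25,
)

```text
t: 12.58
eef_pos: [592.0, 290.5, 229.8]
ee_rot: [0.707, 0.707, 0.002, 0.001]
force: [0.7, 0.1, -1.4]
grip_width: 47.4
```

Run:
```python
from k import *
o=env.get_obs(); print(o["eef_pos"],o["force"],o["grip_width"])
Q=toolR(-120,0,1); delta([609.5,-33.6,225],Q)
```

```text
[591.95066385 290.52505477 229.77593354] [ 0.68589799  0.13785506 -1.41744665] 47.418495465096655
shift [-12.965   0.714   0.172] turn [ 0.04  -0.028  4.99 ]
```

>>> servo_tool(
  plan=[
    [0, [-0.5, 0, 0], [0, 0, 0.4]],
    [0, [-1.5, 0.1, 0], [0, 0, 0.9]],
    [0, [-3, 0.2, 0], [0, 0, 1.5]],
    [0, [-4.5, 0.3, 0], [0, 0, 2.1]],
    [0, [-6, 0.4, 0], [0, 0, 2.7]],
    [0, [-7.5, 0.5, 0], [0, 0, 3.3]],
    [0, [-9, 0.5, 0], [0, 0, 3.9]],
    [0, [-10.5, 0.6, 0], [0, 0, 4.5]],
    [0, [-11.7, 0.7, 0], [0, 0, 5]],
    [0, [-12.5, 0.7, 0], [0, 0, 5]],
    [0, [-12.95, 0.7, 0], [0, 0, 5]],
    [0, [-12.95, 0.7, 0], [0, 0, 5]],
  ],
)

```text
t: 13.58
eef_pos: [606.0, -36.5, 223.6]
ee_rot: [0.867, 0.498, -0.002, -0.0]
force: [-0.6, 0.5, -1.4]
grip_width: 47.3
```

Run:
```python
from k import *
o=env.get_obs(); print(o["eef_pos"],o["force"],o["grip_width"])
w=grab("wrist"); f=grab("top")
for b in blobs(w,6,20,amin=100): print("w",b,px2w(w,b[2],10)[0])
for b in blobs(f,6,20,amin=30): print("t",b)
cv2.imwrite("pics/s6.png",np.hstack([cv2.resize(w["img"],(400,300)),cv2.resize(f["img"][140:260,220:380],(400,300),interpolation=cv2.INTER_CUBIC)]))
Q=toolR(-120,0,1); delta([609.5,-33.6,225],Q)
```

```text
[606.02206253 -36.49985239 223.63781515] [-0.56447837  0.47239513 -1.42738087] 47.26433414134481
w (np.int32(865), [325, 129, 42, 42], [341.2, 147.2]) [681.86087507 -29.61422578  10.        ]
w (np.int32(445), [255, 199, 61, 24], [285.5, 207.4]) [596.04009603 -57.4874663   10.        ]
w (np.int32(1967), [234, 219, 99, 100], [284.1, 245.5]) [571.56101819 -96.44405917  10.        ]
w (np.int32(565), [249, 276, 69, 46], [282.8, 302.7]) [ 532.65321419 -160.21106703   10.        ]
w (np.int32(811), [149, 318, 27, 73], [160.5, 351.8]) [ 361.49590371 -142.30961104   10.        ]
w (np.int32(782), [391, 318, 28, 73], [406.0, 351.2]) [ 634.11240989 -298.99232762   10.        ]
w (np.int32(3002), [144, 406, 413, 14], [388.8, 414.7]) [ 571.68810528 -378.73430226   10.        ]
shift [ 0.065  0.096 -0.027] turn [-0.021  0.016 -0.02 ]
```

View pics/s6.png

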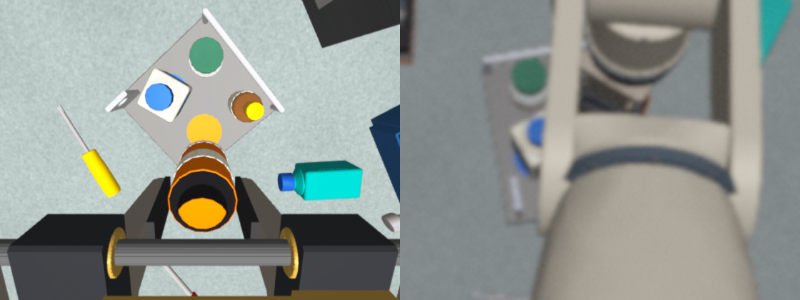

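Run:
```python
from k import *
P=[]
for i in range(5): w=grab("wrist"); P.append(env.get_obs()["eef_pos"])
P=np.array(P); print(np.round(P,1)); m=P.mean(0)
hsv=cv2.cvtColor(w["img"],cv2.COLOR_BGR2HSV); mk=cv2.inRange(hsv,(6,120,140),(22,255,255))
n,_,st,c=cv2.connectedComponentsWithStats(mk)
zt=m[2]-76.5+115
for i in range(1,n):
    if st[i,4]>150: print(st[i],np.round(c[i],1),"top-z",np.round(px2w(w,c[i],zt)[0],1))
print("mean",m, "grasp pt px",w2px(w,[m+[0,0,zt-m[2]]]))
```

```text
[[606.9 -33.2 224.7]
 [607.  -32.9 225. ]
 [607.2 -32.8 225.2]
 [607.3 -32.8 225.3]
 [607.4 -32.9 225.5]]
[327 135  40  40 779] [342.2 152.4] top-z [657.1   9.9 263.6]
[235 226  98  88 708] [286.7 258.5] top-z [618.7 -16.3 263.6]
[ 249  277   68   44 2190] [282.6 298.2] top-z [608.5 -30.7 263.6]
[405 331  13  59 268] [412.  360.9] top-z [642.2 -85.  263.6]
[150 332  13  58 248] [154.8 360.5] top-z [545.2 -29.1 263.6]
mean [607.15551309 -32.90278489 225.12244908] grasp pt px [[282.47308096 303.76221294]]
```

Wrist view: can is held upright, the orange spot (204,128 in the left half) just ahead and the standing bottle unaffected. The can is centred in the jaws within about 2 mm.

>>> servo_tool(
  plan=[
    [0, [0.02, 0.08, 0.4], [0, 0, 0]],
    [0, [0.02, 0.08, 1.4], [0, 0, 0]],
    [0, [0.02, 0.08, 2.4], [0, 0, 0]],
    [0, [0.02, 0.08, 3.4], [0, 0, 0]],
    [0, [0.02, 0.08, 4.2], [0, 0, 0]],
    [0, [0.02, 0.08, 4.8], [0, 0, 0]],
    [0, [0.02, 0.08, 5.15], [0, 0, 0]],
    [0, [0.02, 0.08, 5.3], [0, 0, 0]],
    [0, [0.02, 0.08, 5.3], [0, 0, 0]],
    [0, [0.02, 0.08, 5.3], [0, 0, 0]],
  ],
)

```text
t: 14.77
eef_pos: [609.8, -34.7, 93.6]
ee_rot: [0.866, 0.5, -0.0, 0.0]
force: [0.9, 0.2, -1.6]
grip_width: 47.3
```

>>> servo_tool(
  plan=[
    [0, [0, 0, 0.05], [0, 0, 0]],
    [0, [0, 0, 0.1], [0, 0, 0]],
    [0, [0, 0, 0.15], [0, 0, 0]],
    [0, [0, 0, 0.18], [0, 0, 0]],
    [0, [0, 0, 0.18], [0, 0, 0]],
  ],
)

```text
t: 15.18
eef_pos: [609.2, -34.9, 88.6]
ee_rot: [0.866, 0.5, -0.001, 0.0]
force: [0.5, 0.1, -1.8]
grip_width: 47.4
```

>>> servo_tool(
  plan=[
    [0, [0, 0, 0.03], [0, 0, 0]],
    [0, [0, 0, 0.06], [0, 0, 0]],
    [0, [0, 0, 0.09], [0, 0, 0]],
    [0, [0, 0, 0.09], [0, 0, 0]],
  ],
)

```text
t: 15.52
eef_pos: [609.2, -34.8, 86.1]
ee_rot: [0.866, 0.5, -0.001, 0.0]
force: [0.1, 0.1, -1.8]
grip_width: 47.3
```

>>> servo_tool(
  plan=[
    [0, [0, 0, 0.03], [0, 0, 0]],
    [0, [0, 0, 0.06], [0, 0, 0]],
    [0, [0, 0, 0.06], [0, 0, 0]],
  ],
)

```text
t: 15.77
eef_pos: [609.6, -34.7, 85.8]
ee_rot: [0.866, 0.5, -0.0, 0.0]
force: [-2.8, -0.1, 8.7]
grip_width: 47.1
```

>>> servo_tool(
  plan=[
    [0.56, [0, 0, -0.03], [0, 0, 0]],
    [0.58, [0, 0, -0.03], [0, 0, 0]],
    [0.6, [0, 0, -0.03], [0, 0, 0]],
    [0.62, [0, 0, -0.03], [0, 0, 0]],
    [0.62, [0, 0, -0.03], [0, 0, 0]],
    [0.62, [0, 0, -0.3], [0, 0, 0]],
    [0.62, [0, 0, -1], [0, 0, 0]],
    [0.62, [0, 0, -2], [0, 0, 0]],
    [0.62, [0, 0, -3.2], [0, 0, 0]],
    [0.62, [0, 0, -4.4], [0, 0, 0]],
    [0.62, [0, 0, -5.4], [0, 0, 0]],
    [0.62, [0, 0, -5.6], [0, 0, 0]],
  ],
)

```text
t: 16.77
eef_pos: [611.7, -34.8, 230.1]
ee_rot: [0.866, 0.5, 0.002, 0.002]
force: [1.0, -0.2, -0.8]
grip_width: 57.0
```

Run:
```python
from k import *
o=env.get_obs(); print(o["eef_pos"],o["force"],o["grip_width"])
# rod: handle (427,-311), tip (416,-137): jaw across rod
v=np.array([415.7-427.4,-136.8+311.3]); az=np.degrees(np.arctan2(v[1],v[0])); print("rod az",az)
for a in (az,az+180):
    delta([427,-305,190],toolR(a,0,1)); print(wrist(toolR(a,0,1),np.arctan2(-311,427),2.2)[0])
    print(wrist(toolR(100.7+a-az,0,1),np.arctan2(-110,572),2.0)[0])
```

```text
[611.69331035 -34.80416529 230.13723818] [ 0.99968608 -0.2198614  -0.82357385] 57.02502570664133
rod az 93.83586692950952
shift [-13.058  -0.991   1.574] turn [-1.0000e-03 -8.1000e-02  2.4351e+01]
[0.   0.94 2.45]
[0.   1.14 2.76]
shift [-13.058  -0.991   1.574] turn [ 6.200e-02 -1.000e-03 -5.649e+00]
[ 0.    0.94 -0.7 ]
[ 0.    1.14 -0.38]
```

>>> servo_tool(
  plan=[
    [0.7, [-1.5, -0.1, 0.1], [0, 0, -0.8]],
    [0.7, [-3, -0.2, 0.3], [0, 0, -1.6]],
    [0.7, [-4.6, -0.3, 0.5], [0, 0, -2.4]],
    [0.7, [-6.2, -0.5, 0.7], [0, 0, -3.2]],
    [0.7, [-7.8, -0.6, 0.9], [0, 0, -4]],
    [0.7, [-9.4, -0.7, 1.1], [0, 0, -4.8]],
    [0.7, [-11, -0.8, 1.3], [0, 0, -5.65]],
    [0.7, [-12.3, -0.9, 1.5], [0, 0, -5.65]],
    [0.7, [-13.06, -1, 1.57], [0, 0, -5.65]],
    [0.7, [-13.06, -1, 1.57], [0, 0, -5.65]],
    [0.7, [-13.06, -1, 1.57], [0, 0, -5.65]],
    [0.7, [-13.06, -1, 1.57], [0, 0, -5.65]],
  ],
)

```text
t: 17.77
eef_pos: [424.5, -304.3, 185.9]
ee_rot: [0.683, 0.73, -0.0, -0.0]
force: [-0.4, 0.3, -0.1]
grip_width: 64.3
```

Run:
```python
from k import *
o=env.get_obs(); print(o["eef_pos"],o["ee_rot"])
w=grab("wrist"); f=grab("top"); s=grab("scene")
for n,a,b in (("r",0,5),("r2",172,180)):
    for x in blobs(w,a,b,amin=60): print(n,x,px2w(w,x[2],36)[0])
for b in blobs(f,6,20,amin=30): print("t",b)
print(w2px(w,[[427.4,-311.3,36],[415.7,-136.8,5]]))
cv2.imwrite("pics/s7.png",np.vstack([np.hstack([cv2.resize(w["img"],(400,300)),cv2.resize(f["img"][140:260,220:380],(400,300),interpolation=cv2.INTER_CUBIC)]),np.hstack([cv2.resize(s["img"][160:280,215:375],(400,300),interpolation=cv2.INTER_CUBIC),cv2.resize(s["img"][160:280,115:275],(400,300),interpolation=cv2.INTER_CUBIC)])]))
```

```text
[ 424.50703463 -304.31767797  185.93556443] [ 6.83136711e-01  7.30290380e-01 -4.40296532e-04 -3.14726528e-05]
r (np.int32(653), [280, 187, 16, 42], [287.5, 207.8]) [ 428.50670716 -310.88118757   36.        ]
t (np.int32(79), [295, 163, 12, 10], [300.3, 168.1])
t (np.int32(267), [294, 183, 20, 23], [303.7, 192.9])
[[286.29999797 208.15205304]
 [286.58582645  10.86147913]]
```

View pics/s7.png

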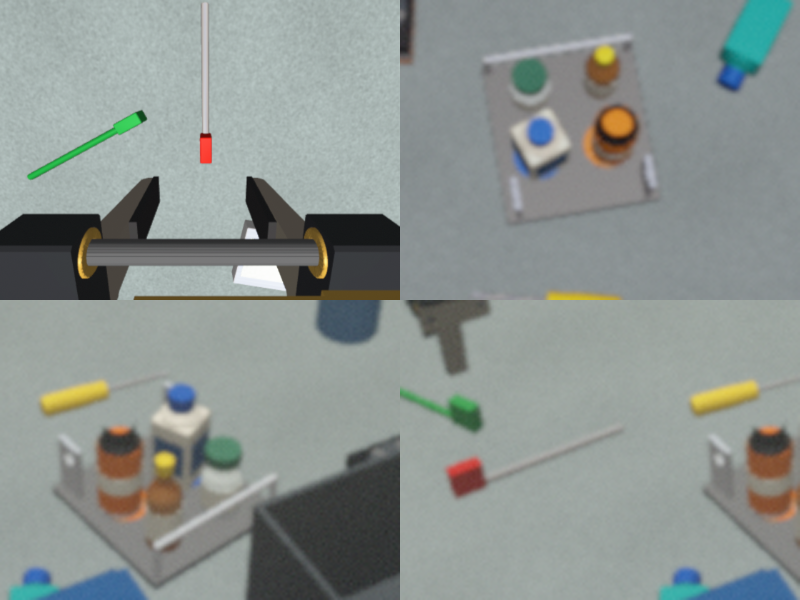

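Can and bottle both stand upright on their spots. The rod handle is at (287,208), aligned with the tool x axis, and the green look-alike is off to the left. Now grasping the handle.

Run:
```python
from k import *
f=grab("top"); print("can top",px2w(f,[306.8,190.4],125))
P=[]
for i in range(3): w=grab("wrist"); P.append(env.get_obs()["eef_pos"])
print(P[-1])
hsv=cv2.cvtColor(w["img"],cv2.COLOR_BGR2HSV)
m=cv2.inRange(hsv,(0,150,150),(5,255,255)); ys,xs=np.nonzero(m); print(xs.min(),xs.max(),ys.min(),ys.max())
print(hsv[185:235:4,288].tolist())
delta([428,-311,27],toolR(273.8,0,1))
```

```text
can top [[600.9739692  -37.80408858 125.        ]]
[ 424.64478963 -304.26256367  186.02797221]
280 295 192 227
[[143, 5, 199], [1, 229, 99], [2, 224, 225], [2, 195, 253], [2, 198, 253], [2, 199, 253], [2, 200, 253], [2, 201, 252], [2, 203, 252], [2, 205, 252], [2, 207, 252], [9, 11, 158], [83, 18, 182]]
shift [-0.272  0.12   6.361] turn [-0.007  0.009  0.017]
```

>>> servo_tool(
  plan=[
    [0.7, [-0.36, 0.12, 1.4], [0, 0, 0]],
    [0.7, [-0.36, 0.12, 2.8], [0, 0, 0]],
    [0.7, [-0.36, 0.12, 4.2], [0, 0, 0]],
    [0.7, [-0.36, 0.12, 5.4], [0, 0, 0]],
    [0.7, [-0.36, 0.12, 6.1], [0, 0, 0]],
    [0.7, [-0.36, 0.12, 6.3], [0, 0, 0]],
    [0.5, [-0.36, 0.12, 6.3], [0, 0, 0]],
    [0, [-0.36, 0.12, 6.3], [0, 0, 0]],
    [0, [-0.36, 0.12, 6.3], [0, 0, 0]],
    [0, [-0.36, 0.12, 6.3], [0, 0, 0]],
    [0, [-0.36, 0.12, 6.3], [0, 0, 0]],
    [0, [-0.36, 0.12, 6.3], [0, 0, 0]],
  ],
  newtons=50,
)

```text
t: 19.12
eef_pos: [428.2, -314.1, 29.4]
ee_rot: [0.683, 0.73, -0.001, 0.001]
force: [-1.2, 0.2, 0.9]
grip_width: 26.4
```

>>> servo_tool(
  plan=[
    [0, [0, 0, 0], [0, 0, 0]],
    [0, [0, 0, 0], [0, 0, 0]],
    [0, [0, 0, 0], [0, 0, 0]],
    [0, [0, 0, 0], [0, 0, 0]],
    [0, [0, 0, 0], [0, 0, 0]],
    [0, [0, 0, 0], [0, 0, 0]],
  ],
)

```text
t: 19.62
eef_pos: [427.8, -313.9, 28.8]
ee_rot: [0.683, 0.73, -0.001, 0.0]
force: [-0.3, 0.3, 5.3]
grip_width: 15.5
```

>>> servo_tool(
  plan=[
    [0, [0, 0, -0.3], [0, 0, 0]],
    [0, [0, 0, -1], [0, 0, 0]],
    [0, [0, 0, -1.8], [0, 0, 0]],
    [0, [0, 0, -2.4], [0, 0, 0]],
    [0, [0, 0, -2.6], [0, 0, 0]],
    [0, [0, 0, -2.6], [0, 0, 0]],
  ],
)

```text
t: 20.12
eef_pos: [428.4, -314.2, 94.7]
ee_rot: [0.683, 0.73, -0.0, 0.001]
force: [-0.8, 0.1, -1.4]
grip_width: 15.4
```

Run:
```python
from k import *
for i in range(2): grab("top")
o=env.get_obs(); print(o["eef_pos"],o["force"],o["wrist_torque"],o["grip_width"])
delta([607,-290,90],toolR(280.7,0,1))
```

```text
[ 427.43777314 -313.43379427   93.04649145] [-0.7398248   0.50839229 -0.16521123] [-0.05592935 -0.1121521  -0.02292494] 15.675367169691205
shift [0.454 7.229 0.113] turn [-0.011  0.006 -1.143]
```

>>> servo_tool(
  plan=[
    [0, [0, 0.5, 0], [0, 0, -0.1]],
    [0, [0.1, 1.5, 0], [0, 0, -0.3]],
    [0, [0.2, 2.6, 0], [0, 0, -0.5]],
    [0, [0.3, 3.8, 0], [0, 0, -0.7]],
    [0, [0.4, 5, 0.05], [0, 0, -0.9]],
    [0, [0.45, 6.2, 0.1], [0, 0, -1.1]],
    [0, [0.45, 6.9, 0.1], [0, 0, -1.14]],
    [0, [0.45, 7.23, 0.1], [0, 0, -1.14]],
    [0, [0.45, 7.23, 0.1], [0, 0, -1.14]],
    [0, [0.45, 7.23, 0.1], [0, 0, -1.14]],
  ],
)

```text
t: 21.05
eef_pos: [606.6, -289.8, 89.7]
ee_rot: [0.638, 0.77, -0.001, -0.001]
force: [-0.4, -0.1, -1.9]
grip_width: 15.1
```

Run:
```python
from k import *
for i in range(2): grab("top")
w=grab("wrist"); s=grab("scene")
o=env.get_obs(); m=o["eef_pos"]; Q=R.from_quat(o["ee_rot"]).as_matrix(); print(m,o["ee_rot"],o["wrist_torque"])
ax=m+Q[:,2]*23.8
print("rod pts px", np.round(w2px(w,[ax+Q[:,0]*k for k in (18,100,183)]),1))
d=np.array([-.185,.983,0]); x=np.array([.983,.185,0]); c=np.array([553.2,-4.55,0])
pts=[c+sg*71*d+[0,0,60] for sg in(-1,1)]+[c+sg*71*d+e*17*x+[0,0,77] for sg in(-1,1) for e in(-1,1)]
print("holes/ear tops px",np.round(w2px(w,pts),1).tolist())
cv2.imwrite("pics/w8.png",w["img"][0:300,120:440] if 0 else cv2.resize(w["img"][0:240,130:450],(800,600),interpolation=cv2.INTER_CUBIC))
```

```text
[ 606.14107188 -290.52674497   90.75731113] [ 6.38525329e-01  7.69600365e-01 -7.49581635e-04 -3.48063683e-04] [-0.18440958 -0.07358064  0.01809192]
rod pts px [[ 284.4  220.7]
 [ 284.7   66.4]
 [ 285.1 -133.4]]
holes/ear tops px [[287.1, -225.5], [288.7, -783.2], [244.0, -267.3], [330.9, -267.5], [229.4, -934.1], [349.4, -934.9]]
```

View pics/w8.png

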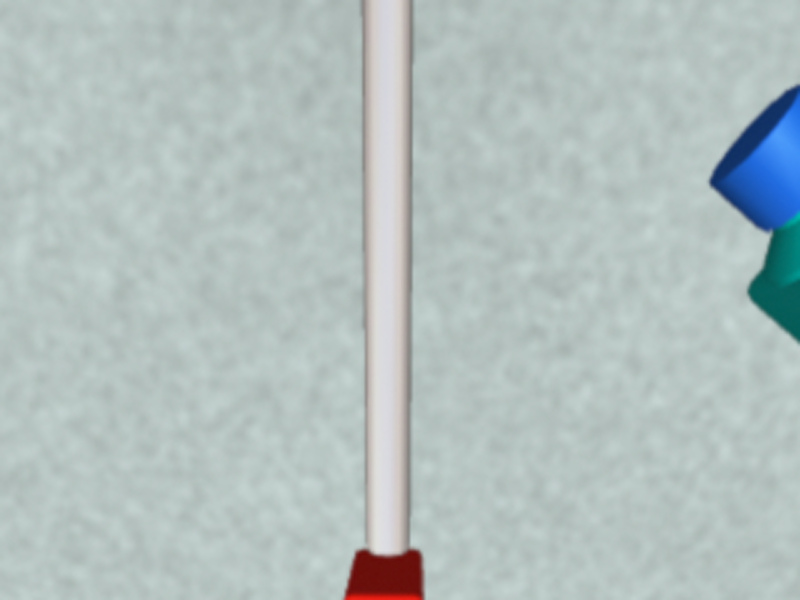

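The rod lies along the tool axis exactly as predicted (shoulder row 221, axis column 284.8). The wrist camera can't see the ears from this low, so I'll compute a raised viewpoint where both ears come into view.

Run:
```python
from k import *
w=grab("wrist"); o=env.get_obs(); m=o["eef_pos"]
img=w["img"].astype(int); hsv=cv2.cvtColor(w["img"],cv2.COLOR_BGR2HSV)
E=w["extrinsics"]; print("cam-tcp",E[:3,3]-m, "fwd",E[:3,2])
# shaft width by row vs predicted
g=cv2.cvtColor(w["img"],cv2.COLOR_BGR2GRAY).astype(float)
sat=hsv[...,1].astype(int); 
for r in (3,40,80,120,160,200):
    row=cv2.GaussianBlur(g,(1,5),0)[r,255:315]; gr=np.abs(np.gradient(row)); l=gr[:28].argmax(); rr=32+gr[32:].argmax(); print(r,255+l,255+rr)
d=np.array([-.185,.983,0]); x=np.array([.983,.185,0]); c=np.array([553.2,-4.55,0])
pts=[c+sg*71*d+e*17*x+[0,0,77] for sg in(-1,1) for e in(-1,1)]
for s,z in ((-290,290),(-230,290),(-200,260),(-180,330)):
    f=dict(w); Ee=E.copy(); Ee[:3,3]+=c+s*d+[0,0,z]-m; f["extrinsics"]=Ee; print(s,z,np.round(w2px(f,pts),0).tolist())
```

```text
cam-tcp [-13.82851371  72.15633053 166.48112457] fwd [ 0.04708285 -0.25879629 -0.96478375]
3 276 295
40 274 295
80 274 295
120 277 294
160 277 294
200 275 294
-290 290 [[266.0, -39.0], [302.0, -39.0], [264.0, -235.0], [305.0, -235.0]]
-230 290 [[267.0, 31.0], [301.0, 31.0], [265.0, -146.0], [304.0, -147.0]]
-200 260 [[266.0, 58.0], [303.0, 58.0], [264.0, -128.0], [305.0, -128.0]]
-180 330 [[269.0, 88.0], [299.0, 88.0], [268.0, -58.0], [301.0, -58.0]]
```

>>> servo_tool(
  plan=[
    [0, [0, 0, -0.8], [0, 0, 0]],
    [0, [0, 0, -2.2], [0, 0, 0]],
    [0, [0, -0.5, -3.6], [0, 0, 0]],
    [0, [0.4, -1, -5], [0, 0, 0]],
    [0, [1.4, -1.5, -6.2], [0, 0, 0]],
    [0, [2.6, -2, -7.2], [0, 0, 0]],
    [0, [4, -2.4, -8], [0, 0, 0]],
    [0, [5.4, -2.4, -8.4], [0, 0, 0]],
    [0, [6.4, -2.4, -8.4], [0, 0, 0]],
    [0, [6.8, -2.4, -8.4], [0, 0, 0]],
    [0, [6.8, -2.4, -8.4], [0, 0, 0]],
    [0, [6.8, -2.4, -8.4], [0, 0, 0]],
  ],
)

```text
t: 22.3
eef_pos: [516.9, -134.6, 300.7]
ee_rot: [0.638, 0.77, -0.001, 0.0]
force: [0.9, -0.5, -1.2]
grip_width: 15.5
```

Run:
```python
from k import *
for i in range(2): grab("top")
w=grab("wrist"); s=grab("scene"); t=grab("top")
import pickle; pickle.dump((w,s,t,env.get_obs()),open("v.pkl","wb"))
print(env.get_obs()["eef_pos"],env.get_obs()["ee_rot"])
d=np.array([-.185,.983,0]); x=np.array([.983,.185,0]); c=np.array([553.2,-4.55,0])
pts=[c+sg*71*d+e*17*x+[0,0,77] for sg in(-1,1) for e in(-1,1)]
print(np.round(w2px(w,pts),0).tolist(), np.round(w2px(w,[c-71*d+[0,0,60],c+71*d+[0,0,60]])))
for a,b,n in ((100,125,"blue"),(6,22,"or")):
    for q in blobs(w,a,b,amin=100): print(n,q)
cv2.imwrite("pics/v12.png",cv2.resize(w["img"][0:390,20:540],(800,600),interpolation=cv2.INTER_CUBIC))
```

```text
[ 517.05018976 -135.22900071  300.17400559] [ 6.38661606e-01  7.69487117e-01 -9.05374052e-04 -3.30270211e-04]
[[323.0, 141.0], [353.0, 141.0], [327.0, -5.0], [361.0, -5.0]] [[336. 140.]
 [341.   1.]]
blue (np.int32(1025), [388, 5, 37, 37], [406.2, 23.0])
blue (np.int32(313), [357, 28, 16, 38], [364.3, 46.8])
blue (np.int32(410), [389, 213, 26, 25], [401.5, 224.6])
blue (np.int32(7106), [471, 231, 89, 104], [522.6, 288.1])
blue (np.int32(2939), [468, 372, 92, 48], [512.6, 394.1])
or (np.int32(785), [350, 90, 67, 48], [373.2, 110.8])
or (np.int32(773), [380, 97, 29, 35], [394.0, 114.0])
or (np.int32(894), [429, 96, 37, 35], [445.5, 113.3])
or (np.int32(524), [227, 318, 13, 73], [232.2, 353.3])
or (np.int32(516), [327, 318, 14, 73], [334.5, 353.1])
or (np.int32(3112), [63, 406, 412, 14], [315.2, 414.7])
```

View pics/v12.png

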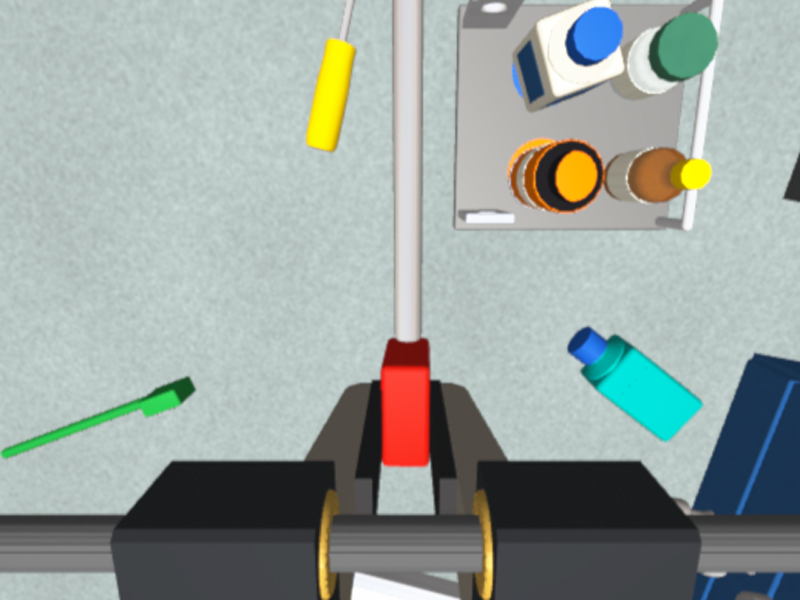

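Right ear top spans px (323–354, 140) and the left hole is near (341,4), matching the predictions to under 1 px, so the hole axis is confirmed. Next, a numeric check of rod droop from the shaft's perspective width.

Run:
```python
from k import *
import pickle; from scipy.optimize import least_squares
w,s,t,o=pickle.load(open("v.pkl","rb"))
g=cv2.cvtColor(w["img"],cv2.COLOR_BGR2GRAY).astype(float); g=cv2.blur(g,(1,9))
rows=np.arange(6,212,6); L=[];Rr=[]
for r in rows:
    gr=np.abs(np.gradient(g[r,262:308])); a=gr[:20]; b=gr[26:]
    f=lambda q:(lambda i:(q[max(i-2,0):i+3]*np.arange(max(i-2,0),max(i-2,0)+len(q[max(i-2,0):i+3]))).sum()/q[max(i-2,0):i+3].sum())(q.argmax())
    L.append(262+f(a)); Rr.append(288+f(b))
L=np.array(L);Rr=np.array(Rr); print(np.round(Rr-L,1))
K=w["camera_matrix"]; Ei=np.linalg.inv(w["extrinsics"]); E=w["extrinsics"]
Q=R.from_quat(o["ee_rot"]).as_matrix(); m=o["eef_pos"]
def model(p):
    pitch,yaw,z,y,wd=p; ks=np.linspace(10,140,40)
    ax=np.array([m+Q@[k,y+k*yaw,z+k*pitch] for k in ks]); n=Q[:,1]*wd/2
    out=[]
    for sg in(-1,1):
        u=w2px(w,ax+sg*n); i=np.argsort(u[:,1]); out.append(np.interp(rows,u[i,1],u[i,0]))
    out.sort(key=lambda a:a.mean()); return out
def res(p):
    a,b=model(p); return np.r_[a-L,b-Rr,(p[2]-23.8)*.5,(p[4]-10)*2]
q=least_squares(res,[0,0,23.8,0,10],loss="soft_l1",f_scale=.5); print(np.round(q.x,4),"pitch deg",np.degrees(q.x[0]),"yaw",np.degrees(q.x[1]),q.cost)
J=q.jac; print("sd deg",np.degrees(np.sqrt(np.linalg.inv(J.T@J)[0,0]*.3**2)))
# tip in scene & top: predicted px with droop 0 and 2deg
for n,f in(("scene",s),("top",t)):
    for p in(0,.035): print(n,p,np.round(w2px(f,[m+Q@[183,0,23.8+183*p]]),1))
```

```text
[19.9 19.9 19.9 19.9 19.8 19.9 19.7 19.7 19.8 19.7 19.7 19.6 19.7 19.8
 19.7 17.4 17.4 17.3 17.4 17.5 16.8 16.9 16.9 16.8 16.9 16.8 16.7 17.9
 16.6 16.6 16.5 16.6 16.6 16.6 16.5]
[-1.36000e-01 -8.50000e-03  2.39975e+01  1.08470e+00  9.07590e+00] pitch deg -7.793247704501924 yaw -0.4861147315755527 5.488440161188203
sd deg 1.5657117488732055
scene 0 [[268.  124.6]]
scene 0.035 [[268.  126.8]]
top 0 [[272.8 226.1]]
top 0.035 [[272.8 226.6]]
```

Run:
```python
from k import *
import pickle
w,s,t,o=pickle.load(open("v.pkl","rb"))
Q=R.from_quat(o["ee_rot"]).as_matrix(); m=o["eef_pos"]
g=cv2.cvtColor(s["img"],cv2.COLOR_BGR2GRAY).astype(np.float32)
P=lambda k,p=0:w2px(s,[m+Q@[k,0,23.8+k*p]])[0]
n=P(100,.1)-P(100); n/=np.linalg.norm(n)   # image direction of droop
print("dir",n,"px per deg at tip",np.linalg.norm(P(183,.01745)-P(183)))
off=np.arange(-10,10.1,.5)
for k in range(30,200,10):
    c=P(k); q=(c+off[:,None]*n).astype(np.float32)
    pr=cv2.remap(g,q[:,0].reshape(-1,1),q[:,1].reshape(-1,1),cv2.INTER_LINEAR).ravel()
    b=pr-np.interp(off,[-10,10],[np.median(pr[:8]),np.median(pr[-8:])]); wt=np.clip(b,0,None)**2*(np.abs(off)<7)
    print(k,np.round(c),round(float((wt*off).sum()/max(wt.sum(),1e-6)),2),round(float(b.max())),round(float(b.min())))
```

```text
dir [0.04501391 0.99898636] px per deg at tip 1.0957940882777013
30 [217. 145.] -5.2 46 -40
40 [221. 144.] -5.08 19 -34
50 [224. 143.] -6.41 6 -43
60 [228. 141.] 0.0 31 -46
70 [231. 140.] -1.82 16 -26
80 [235. 138.] -1.76 6 -31
90 [238. 137.] -2.2 8 -30
100 [241. 136.] -1.64 9 -32
110 [245. 134.] -1.0 6 -27
120 [248. 133.] -1.64 6 -28
130 [251. 132.] -1.77 8 -32
140 [254. 130.] -1.64 6 -29
150 [258. 129.] -1.41 5 -26
160 [261. 128.] -1.01 5 -29
170 [264. 126.] -1.62 6 -28
180 [267. 125.] -0.7 5 -27
190 [270. 124.] 3.6 1 -5
```

Droop is about 0.5° at most (scene-camera offset near constant along the shaft) and the tip is where predicted. Going back to the pre-insertion pose.

>>> servo_tool(
  plan=[
    [0, [-0.8, 0, 0], [0, 0, 0]],
    [0, [-2.2, 0, 0], [0, 0, 0]],
    [0, [-3.6, 0, 0], [0, 0, 0]],
    [0, [-5, 0.6, 0], [0, 0, 0]],
    [0, [-6.2, 1.4, 0.6], [0, 0, 0]],
    [0, [-6.8, 2, 2], [0, 0, 0]],
    [0, [-6.8, 2.4, 3.6], [0, 0, 0]],
    [0, [-6.8, 2.4, 5.2], [0, 0, 0]],
    [0, [-6.8, 2.4, 6.8], [0, 0, 0]],
    [0, [-6.8, 2.4, 8], [0, 0, 0]],
    [0, [-6.8, 2.4, 8.6], [0, 0, 0]],
    [0, [-6.8, 2.4, 8.6], [0, 0, 0]],
  ],
)

```text
t: 23.55
eef_pos: [604.3, -289.8, 80.6]
ee_rot: [0.639, 0.77, -0.002, -0.004]
force: [-0.7, 0.5, -2.0]
grip_width: 15.4
```

```bash
cat >> k.py <<'E'
d=np.array([-.185,.983,0]); cx=np.array([.983,.185,0]); c0=np.array([553.2,-4.55,0])
def rodstate(n=4):
    for i in range(3): grab("top")
    P=[]
    for i in range(n): grab("top"); P.append(env.get_obs()["eef_pos"])
    m=np.mean(P,0); o=env.get_obs(); q=R.from_quat(o["ee_rot"])
    print("s %.1f x-off %.2f z %.2f"%((m-c0)@d,(m-c0)@cx,m[2]),"force car(x,y,z)",np.round([o["force"]@cx,o["force"]@d,o["force"][2]],1),"tau",np.round(o["wrist_torque"],2),"grip",round(o["grip_width"],1),"t",round(o["t"],2))
    print("turn",np.round(np.degrees((q.inv()*toolR(280.7,0,1)).as_rotvec())/6,3))
E
python3 -c "
from k import *
rodstate()"
```

```text
s -291.9 x-off 1.26 z 87.63 force car(x,y,z) [-0.1 -0.5 -0.4] tau [-0.07 -0.05  0.  ] grip 15.1 t 23.9
turn [ 0.012  0.023 -0.004]
```

>>> servo_tool(
  plan=[
    [0, [0.2, -0.05, 0.12], [0, 0, 0]],
    [0, [0.5, -0.05, 0.12], [0, 0, 0]],
    [0, [0.8, -0.05, 0.12], [0, 0, 0]],
    [0, [1, -0.05, 0.12], [0, 0, 0]],
    [0, [1.1, -0.05, 0.12], [0, 0, 0]],
    [0, [1.1, -0.05, 0.12], [0, 0, 0]],
    [0, [1.1, -0.05, 0.12], [0, 0, 0]],
  ],
)

```text
t: 24.48
eef_pos: [601.1, -263.3, 82.9]
ee_rot: [0.638, 0.77, -0.001, 0.0]
force: [0.3, -0.4, -0.6]
grip_width: 15.3
```

```bash
python3 -c "
from k import *
rodstate()"
```

```text
s -263.7 x-off -0.95 z 82.76 force car(x,y,z) [ 0.1  0.2 -1.3] tau [-0.1  -0.13  0.03] grip 15.5 t 24.83
turn [-0.009  0.008 -0.004]
```

>>> servo_tool(
  plan=[
    [0, [0.15, 0.02, -0.04], [0, 0, 0]],
    [0, [0.3, 0.02, -0.04], [0, 0, 0]],
    [0, [0.45, 0.02, -0.04], [0, 0, 0]],
    [0, [0.6, 0.02, -0.04], [0, 0, 0]],
    [0, [0.75, 0.02, -0.04], [0, 0, 0]],
    [0, [0.9, 0.02, -0.04], [0, 0, 0]],
    [0, [1, 0.02, -0.04], [0, 0, 0]],
    [0, [1, 0.02, -0.04], [0, 0, 0]],
  ],
)

```text
t: 25.5
eef_pos: [596.7, -238.2, 83.8]
ee_rot: [0.638, 0.77, -0.001, -0.0]
force: [-0.1, 0.1, -1.4]
grip_width: 15.5
```

```bash
python3 -c "
from k import *
rodstate()"
```

```text
s -238.6 x-off -0.43 z 83.79 force car(x,y,z) [ 0.9 -0.9 -0.6] tau [-0.1  -0.1  -0.02] grip 15.2 t 25.85
turn [-0.008  0.009 -0.004]
```

No contact; the tip is through the first hole. Continuing to just short of the second.

>>> servo_tool(
  plan=[
    [0, [0.4, 0.01, -0.02], [0, 0, 0]],
    [0, [0.9, 0.01, -0.02], [0, 0, 0]],
    [0, [1.4, 0.01, -0.02], [0, 0, 0]],
    [0, [1.9, 0.01, -0.02], [0, 0, 0]],
    [0, [2.4, 0.01, -0.02], [0, 0, 0]],
    [0, [2.9, 0.01, -0.02], [0, 0, 0]],
    [0, [3.4, 0.01, -0.02], [0, 0, 0]],
    [0, [3.8, 0.01, -0.02], [0, 0, 0]],
    [0, [4.2, 0.01, -0.02], [0, 0, 0]],
    [0, [4.4, 0.01, -0.02], [0, 0, 0]],
    [0, [4.4, 0.01, -0.02], [0, 0, 0]],
    [0, [4.4, 0.01, -0.02], [0, 0, 0]],
  ],
)

```text
t: 26.85
eef_pos: [576.8, -130.6, 84.3]
ee_rot: [0.638, 0.77, -0.001, 0.0]
force: [0.7, -0.4, -0.8]
grip_width: 15.6
```

Run:
```python
from k import *
rodstate()
w=grab("wrist"); o=env.get_obs(); m=o["eef_pos"]
# right ear top edges in wrist: predicted and bright-run measurement
pr=w2px(w,[c0-71*d+e*17*cx+[0,0,77] for e in(-1,1)]); print("ear top pred",np.round(pr,1))
g=cv2.cvtColor(w["img"],cv2.COLOR_BGR2GRAY); r=int(pr[0,1])
for rr in range(r-8,r+9,4): print(rr,[int(v) for v in g[rr,225:345:4]])
```

```text
s -128.9 x-off -0.27 z 84.16 force car(x,y,z) [0.5 0.7 0. ] tau [-0.04 -0.08  0.04] grip 15.5 t 27.2
turn [-0.009  0.008 -0.008]
ear top pred [[250.5 152.4]
 [318.9 152.5]]
144 [204, 202, 204, 197, 199, 197, 200, 201, 118, 116, 116, 116, 142, 189, 228, 226, 217, 141, 149, 117, 115, 115, 122, 195, 196, 195, 194, 194, 193, 193]
148 [201, 204, 205, 200, 199, 199, 200, 219, 226, 222, 221, 222, 221, 224, 225, 222, 222, 220, 223, 220, 221, 222, 220, 221, 197, 195, 195, 194, 194, 193]
152 [201, 204, 202, 204, 195, 196, 197, 252, 251, 251, 251, 251, 251, 252, 252, 251, 251, 251, 251, 251, 252, 250, 251, 252, 197, 196, 195, 195, 194, 193]
156 [197, 203, 205, 193, 199, 207, 200, 252, 252, 251, 251, 251, 252, 252, 250, 251, 250, 251, 250, 251, 251, 251, 251, 251, 196, 197, 196, 195, 195, 194]
160 [208, 202, 202, 190, 202, 199, 201, 243, 237, 244, 243, 244, 245, 241, 246, 245, 245, 235, 242, 243, 242, 241, 237, 234, 198, 196, 197, 195, 195, 195]
```

>>> servo_tool(
  plan=[
    [0, [0.2, 0.01, -0.01], [0, 0, 0]],
    [0, [0.35, 0.01, -0.01], [0, 0, 0]],
    [0, [0.5, 0.01, -0.01], [0, 0, 0]],
    [0, [0.65, 0.01, -0.01], [0, 0, 0]],
    [0, [0.8, 0.01, -0.01], [0, 0, 0]],
    [0, [0.95, 0.01, -0.01], [0, 0, 0]],
    [0, [0.95, 0.01, -0.01], [0, 0, 0]],
  ],
)

```text
t: 27.83
eef_pos: [572.3, -106.5, 84.4]
ee_rot: [0.638, 0.77, -0.001, -0.0]
force: [0.0, -0.4, -0.9]
grip_width: 15.2
```

```bash
python3 -c "
from k import *
rodstate()"
```

```text
s -104.8 x-off 0.04 z 84.45 force car(x,y,z) [ 0.7 -0.4 -0.9] tau [-0.11 -0.09 -0.  ] grip 15.6 t 28.18
turn [-0.008  0.008 -0.004]
```

>>> servo_tool(
  plan=[
    [0, [0.15, 0, 0], [0, 0, 0]],
    [0, [0.3, 0, 0], [0, 0, 0]],
    [0, [0.4, 0, 0], [0, 0, 0]],
    [0, [0.46, 0, 0], [0, 0, 0]],
    [0, [0.46, 0, 0], [0, 0, 0]],
    [0, [0.46, 0, 0], [0, 0, 0]],
  ],
)

```text
t: 28.68
eef_pos: [570.4, -95.9, 84.5]
ee_rot: [0.638, 0.77, -0.001, 0.0]
force: [-0.1, -0.6, -0.8]
grip_width: 15.8
```

Run:
```python
from k import *
rodstate()
w=grab("wrist"); hsv=cv2.cvtColor(w["img"],cv2.COLOR_BGR2HSV)
m=cv2.inRange(hsv,(0,150,60),(5,255,255)); ys,xs=np.nonzero(m[:,230:340]); print("red rows",ys.min(),ys.max())
g=cv2.cvtColor(w["img"],cv2.COLOR_BGR2GRAY)
print("col 260",[int(v) for v in g[150:235:4,258]]); print("col 285",[int(v) for v in g[150:235:4,285]])
print("ear outer face top/z60",np.round(w2px(w,[c0-74*d+[0,0,77],c0-74*d+[0,0,60]]),1),"shoulder top z91",np.round(w2px(w,[env.get_obs()["eef_pos"]+18*d+[0,0,7]]),1))
```

```text
s -93.2 x-off -0.03 z 84.39 force car(x,y,z) [ 0.1 -0.2 -1. ] tau [-0.19 -0.12 -0.01] grip 15.8 t 29.03
turn [-0.009  0.008 -0.004]
red rows 230 302
col 260 [189, 188, 187, 186, 184, 182, 180, 178, 176, 174, 172, 167, 137, 117, 114, 115, 117, 251, 251, 251, 197, 195]
col 285 [225, 225, 225, 225, 225, 225, 225, 225, 225, 226, 226, 226, 226, 226, 226, 226, 121, 249, 251, 250, 44, 45]
ear outer face top/z60 [[284.1 226.5]
 [284.  217.7]] shoulder top z91 [[284.1 237.5]]
```

>>> servo_tool(
  plan=[
    [0, [0.03, 0, 0], [0, 0, 0]],
    [0, [0.06, 0, 0], [0, 0, 0]],
    [0, [0.08, 0, 0], [0, 0, 0]],
    [0, [0.08, 0, 0], [0, 0, 0]],
  ],
)

```text
t: 29.42
eef_pos: [570.3, -95.4, 84.5]
ee_rot: [0.638, 0.77, -0.001, 0.001]
force: [0.4, -7.8, -1.2]
grip_width: 15.4
```

```bash
python3 -c "
from k import *
rodstate()"
```

```text
s -92.4 x-off 0.04 z 84.54 force car(x,y,z) [-1.1 -6.8 -2. ] tau [-1.54 -0.17  0.06] grip 15.1 t 29.77
turn [-0.006  0.027  0.003]
```

Shoulder touches the near ear (7 N), so the rod is fully in. Backing off a hair, easing it down onto the holes, releasing and lifting away.

>>> servo_tool(
  plan=[
    [0, [-0.04, 0, 0.04], [0, 0, 0]],
    [0, [-0.04, 0, 0.08], [0, 0, 0]],
    [0, [-0.04, 0, 0.1], [0, 0, 0]],
    [0.25, [-0.04, 0, 0.1], [0, 0, 0]],
    [0.3, [-0.04, 0, 0.1], [0, 0, 0]],
    [0.4, [-0.04, 0, 0.1], [0, 0, 0]],
    [0.45, [-0.04, 0, 0.1], [0, 0, 0]],
    [0.45, [-0.04, 0, 0.1], [0, 0, 0]],
    [0.45, [-0.04, 0, -0.6], [0, 0, 0]],
    [0.45, [-0.04, 0, -1.8], [0, 0, 0]],
    [0.45, [-0.04, 0, -3.2], [0, 0, 0]],
    [0.45, [-0.04, 0, -4.6], [0, 0, 0]],
  ],
)

```text
t: 30.77
eef_pos: [569.6, -94.7, 200.2]
ee_rot: [0.638, 0.77, -0.001, -0.001]
force: [0.8, -0.3, 0.4]
grip_width: 41.3
```

>>> servo_tool(
  plan=[
    [0.45, [-1, 0, -0.6], [0, 0, 0]],
    [0.45, [-2.4, 0, -1], [0, 0, 0]],
    [0.45, [-4, 0, -1], [0, 0, 0]],
    [0.45, [-5.4, 0, -1], [0, 0, 0]],
    [0.45, [-6.4, 0, -1], [0, 0, 0]],
    [0.45, [-6.4, 0, -1], [0, 0, 0]],
  ],
)

```text
t: 31.27
eef_pos: [600.5, -256.5, 224.5]
ee_rot: [0.639, 0.769, -0.001, 0.001]
force: [-0.1, 0.2, 0.0]
grip_width: 41.4
```

Run:
```python
from k import *
for i in range(3): grab("top")
o=env.get_obs(); print(o["t"],o["eef_pos"],o["force"])
f=grab("top","end_top"); s=grab("scene","end_scene"); w=grab("wrist","end_w")
for n,F in(("top",f),("scene",s),("wrist",w)):
    for a,b,q in((0,4,"red"),(100,125,"blue"),(6,20,"or")):
        for x in blobs(F,a,b,amin=30):
            if x[0]<2500: print(n,q,x[0],x[1],x[2])
# expected pixels: rod handle top, tip, bottle cap, can cap
E=[c0-93*d+[0,0,88],c0+90*d+[0,0,57],np.array([595,43,125]),np.array([609.5,-34,125])]
for n,F in(("top",f),("scene",s),("wrist",w)): print(n,np.round(w2px(F,E)).tolist())
# rod tip: brightness along the axis beyond far ear, top + scene
for n,F in(("top",f),("scene",s)):
    g=cv2.cvtColor(F["img"],cv2.COLOR_BGR2GRAY).astype(np.float32)
    for off in (-12,0,12):
        q=w2px(F,[c0+k*d+off*cx+[0,0,57] for k in range(50,111,4)]).astype(np.float32)
        print(n,off,cv2.remap(g,q[:,:1],q[:,1:],cv2.INTER_LINEAR).ravel().round().astype(int).tolist())
```

```text
31.4167 [ 599.57114476 -251.66385654  224.14780329] [-0.34874877 -1.0071993   0.8035111 ]
top red 80 [322, 203, 13, 8] [328.3, 206.6]
top blue 707 [250, 50, 17, 46] [257.9, 71.8]
top blue 71 [348, 166, 10, 10] [352.2, 170.4]
top blue 71 [272, 188, 9, 10] [275.8, 192.4]
top blue 790 [131, 236, 35, 33] [148.1, 251.0]
top or 80 [295, 163, 12, 11] [300.4, 168.2]
top or 272 [294, 183, 20, 23] [303.8, 193.0]
scene red 134 [230, 215, 12, 15] [235.8, 222.0]
scene blue 63 [283, 194, 9, 10] [287.0, 198.0]
scene blue 44 [225, 268, 10, 6] [229.3, 270.3]
scene blue 1088 [364, 285, 51, 53] [390.1, 310.8]
scene or 119 [413, 97, 26, 17] [427.1, 104.9]
scene or 137 [255, 219, 16, 12] [262.7, 225.3]
scene or 222 [255, 230, 31, 17] [271.9, 238.9]
wrist red 815 [274, 0, 20, 42] [283.6, 20.0]
wrist blue 623 [363, 110, 32, 33] [378.8, 126.3]
wrist blue 109 [459, 281, 14, 18] [464.8, 289.5]
wrist blue 1078 [531, 373, 29, 47] [546.3, 394.8]
wrist or 755 [164, 318, 24, 73] [173.7, 352.4]
wrist or 749 [379, 319, 25, 72] [392.7, 352.1]
wrist or 1889 [299, 406, 242, 14] [439.9, 413.9]
wrist or 713 [129, 414, 170, 6] [212.8, 416.8]
top [[328.0, 206.0], [259.0, 219.0], [275.0, 192.0], [305.0, 187.0]]
scene [[235.0, 218.0], [290.0, 199.0], [288.0, 196.0], [263.0, 208.0]]
wrist [[284.0, 8.0], [285.0, -260.0], [371.0, -268.0], [363.0, -104.0]]
top -12 [132, 131, 132, 135, 144, 157, 150, 134, 128, 127, 133, 138, 136, 135, 136, 136]
top 0 [145, 144, 143, 146, 157, 170, 161, 146, 143, 143, 137, 134, 137, 136, 136, 137]
top 12 [124, 127, 131, 133, 147, 163, 154, 134, 127, 132, 137, 137, 136, 135, 135, 136]
scene -12 [165, 164, 162, 158, 140, 115, 99, 101, 107, 108, 109, 109, 113, 126, 147, 160]
scene 0 [203, 205, 200, 165, 102, 76, 75, 87, 96, 101, 103, 105, 117, 138, 159, 165]
scene 12 [213, 214, 197, 159, 111, 87, 75, 73, 76, 93, 125, 149, 160, 164, 167, 165]
```

Run:
```python
from k import *
import pickle
w=pickle.load(open("v.pkl","rb"))[0]
print("can top",px2w(w,[[394,114],[394,114]],[125,115]),"bottle cap",px2w(w,[406.2,23],124))
print(env.job_done())
```

```text
can top [[605.13788223 -38.72002743 125.        ]
 [608.11229382 -38.00530214 115.        ]] bottle cap [[595.18520519  38.8346903  124.        ]]
the job is handed in; nothing more can be done
None
```

The bottle and can stand upright on their spots, the rod is through both ears and released, and the job is handed in. It took about 31.5 s of the 72 s allowed.

- **Bottle:** I picked it up with the gripper tilted 45°, swung it upright and set it on the blue spot with about 14 N at touchdown. The last measurements put its cap within about 2–4 mm of the spot centre. It stands turned about 19° relative to the carrier.
- **Can:** I set it on the orange spot with about 9 N at touchdown, and it stayed upright. At release the gripper read about 1 mm from the spot centre. Camera estimates of its top put it about 4–9 mm off, and I did not resolve the difference.
- **Rod:** It went through both holes with no measurable contact until the handle touched the near ear (about 7 N), then I backed it off about 1 mm and let go. In the final top image the handle is where expected. The tip shows at about 88 mm along the hole axis, roughly 14 mm beyond the far ear; the scene camera's brightness trace there was unclear.

One trial direction for the wrist ran into joint limits, so I used another. An attempt to measure rod droop from the shaft's width gave an unreliable result. I relied on the scene camera instead, which showed about 0.5° at most. The final checks were numeric, because the picture allowance was used up. The cap positions had not shifted and the tool was clear, with no contact force.

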